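Put the inspection magnifier away in its foam-lined case

TASK

Put the inspection magnifier away: lift it out of its wooden bench block, lay it down so that you can take it by the handle, and press it into its own cut-out in the foam of the open instrument case, lamp side down, until it is fully home and flush with the foam. Feel it in rather than force it, never press on the glass, do not let the magnifier topple or crash down, and leave the other things on the bench where they are.

Things in the scene. Friction and masses are not known exactly. Their poses are not given: they have to be found in the camera images.
- magnifier: Light grey rectangular hand magnifier, rigid, 200 mm long, 20 mm thick all over, about 0.25 kg. x runs along it to the head, y across, z out of the viewing face (lamp strips on the opposite, z = 0, face). Origin: on the z = 0 face at the balance point of the handle, the best grip. Handle: x -80 to 30, 30 mm wide. Starts upright in the holder, x up, its z along the holder's x.
- head_end (a point): Middle of the magnifier's far head end (x = 120 mm, z = 10 mm, mid thickness); 212 mm above the bench at the start. The head is a frame, x 30 to 120 mm, 98 mm wide: too wide to grip across. Bars: 18 mm wide here, 14 mm next to the handle, 12 mm at the sides. While it stands, this end bar can be gripped across the 20 mm thickness.
- switch (a point): Tip of the magnifier's black slide switch, which stands out 7 mm from the +y edge of the handle (x -60 to -44 mm, z 4 to 16 mm, tip at y = 22 mm). It makes the outline one-handed. The edges of the lamp-side face have 1.5 mm chamfers.
- lens: The glass in the magnifier's frame, 58 by 74 mm, 8 mm thick, sunk 6 mm below both faces of the frame; no finger may press on it. Origin and axes are the magnifier's; the glass is centred at x = 73 mm, y = 0, z = 10 mm.
- holder: Fixed wooden block, 74 (x) by 110 (y) by 112 mm high, base plate 84 by 120 mm; origin under its centre. Slot in the top: x -11.5 to 11.5, y -23.5 to 16.5 mm, floor 12 mm above the bench. The magnifier's handle stands in it 100 mm deep with 1.5 mm play; lift it straight up 105 mm to free it. The head begins 10 mm above the block. The bench between holder and case is clear.
- case: Fixed aluminium case lying open, 208 (x) by 278 mm (y), rim 42 mm high, filled with dark foam, foam top 40 mm above the bench; origin under its centre. Lid flat open beyond (x 114 to 322 mm, up to 40 mm high). Besides the magnifier's cut-out (x -87 to 15 mm) the foam has an empty tweezers slot (x 30 to 44) and a pocket with a knife in it (x 60 to 84).
- cutout: The magnifier's cut-out in the foam, 20 mm deep. Origin on its floor (20 mm above the bench); the magnifier's origin and axes coincide with its own when home (x to the head end, z up). Same outline as the magnifier with 1.5 mm play, switch notch on +y: one orientation fits. Finger recesses, full depth, beside the handle: x -20 to 20 mm, out to y = -48 and 48.
- rib (a point): One of four springy foam ribs that grip the magnifier's sides (cut-out x = 78 mm on both head walls, x = -31 mm on both handle walls), standing 2.7 mm out of the wall. The magnifier drops in about 6 mm, rests on them, and must be pushed past, handle and head, with some 8 to 16 N until it meets the floor; it then stays, level with the foam. Over 60 N harms the foam.
- jar: Bystander: capped sample jar, 72 mm across, 95 mm high; origin under its centre.
- dish: Bystander: white dish of cocoa beans, 100 mm across, 28 mm high; origin under its centre.
- caliper: Bystander: caliper, 190 mm long (x), jaws out to 42 mm on the -y side, 15 mm high; origin under its middle.
- tweezers: Bystander: steel tweezers, 125 mm long (x), 10 mm wide, 9 mm high; origin under their middle.
- scoop: Bystander: small aluminium scoop, pan 80 by 50 by 30 mm, handle out to 133 mm on its -x side; origin under the pan.
- brush: Bystander: hand brush lying along its x, about 200 mm long.
- counter: Bystander: round tally counter, 52 mm across, 35 mm high; origin under its centre.
Mind the look-alikes: they are no part of the job. Of the things like the magnifier, leave any that is green or pink; of the rest the larger one is meant.

How it is judged:
By the outcome, as a careful person would: the job done as asked, in the order asked, and still so for the second after the job is handed in, with the robot touching nothing.
It also fails if it takes over 72 s, if anything falls off the work surface, if the arm or the gripper's body presses on something with over 40 N, if the wrist force passes 120 N, or if a joint passes its speed limit or range.

ROBOT

A 6-joint arm with a two-finger parallel gripper is mounted at the origin on the work surface. World frame = base frame: x ahead of the robot, y to its left, z up, the work surface at z = 0. Lengths are in m, angles in rad, forces in N, time in s.
With the tool pointing down it reaches from about 0.225 to 0.875 m from the base axis. Payload 3.4 kg.
Tool frame: the origin (TCP) lies at the very end of the fingers, on their centre line; the grasp point (between the pads) lies 19 mm behind it; z points along the fingers, y is the direction in which the jaws open and shut (so a half turn about z gives the same grasp; the last joint's range is limited). The gripper opens to 85 mm and grips with 20 to 120 N. Pads are 22 mm wide; open, the fingers measure 114 mm over their backs; the gripper's body (76 mm by 85 mm) begins 54 mm behind the grasp point. The pads swing forward as they close: fully open they stand 13 mm farther back than shut.
Start: joints at [1.112, 0.276, 1.505, -0, 1.361, -0.121], TCP at [0.191, 0.543, 0.231] pointing down, gripper open.
Joint ranges: [-2.89, 2.89], [-0.75, 2.08], [0.22, 2.7], [-1.18, 4.32], [0.11, 2.71], [-2.7, 2.7]. Speed limits (rad/s): [2.57, 2.57, 3.14, 3.14, 3.14, 3.14].

INTERFACE

Orientations are given as a unit quaternion [w, x, y, z].
In Python, from rig import get_state, get_image, camera_model, sign_off gives the robot as it stands. The module is installed in compiled form; this text tells all that it offers.
- The arm moves only by the tool drive_tool, never from a script. Its argument "motion" is text: rows parted by semicolons, each of 7 numbers parted by spaces: the turn, a rotation vector about the tool's x, y, z in degrees, then the shift along the tool's x, y, z in m, then the opening in per cent of the stroke, from 0 (shut) to 100 (fully open). In form: wx wy wz tx ty tz hand; .... A call has 1 to 12 rows; each row shifts and turns the pose as measured when the row begins, along the tool's axes as they then stand; what a row does not reach is not made up. A row lasts 1/8 s, in which the tool goes at most 62.5 mm and 10.7 degrees, less where a joint would pass 70% of its speed; a pose out of reach is approached as far as the arm can. A call is refused whole if a number of a shift passes 0.0625 or a number of a turn 10.7, either way. A call with a gripper value outside its range is refused whole. The fingers move at their own pace and stop on an object; "newtons" is the grip in N (left out, the last holds). Time passes only in rows, so rows that do not move let the fingers close. It gives the time, the measured TCP pose, the force and the opening at its end, in the units of the state.
- get_state(): the state, without advancing time (a new reading comes with each control period).
- get_image(name): name is "scene" or "top"; returns (picture, depth): 384x512x3 uint8, red, green, blue; 384x512 float32, m along the optical axis (not along the pixel's ray), 0 where there is no reading.
- camera_model(name): a dict with "camera_matrix" (3x3 intrinsics, pixels), "cam_to_world" (4x4, takes a point from camera to world coordinates). Camera axes: x right, y up, looking along -z (the intrinsics and any distortion apply to the point x, -y, -z); pixel columns grow to the right and rows downward; lengths in m; the calibration is good to about 2 mm. A picture is of the moment at which its call begins. camera_model takes no time and is no camera call.
- sign_off(): hands the job in, once; it reports no verdict.
The state is a dict: "clock": time; "qpos": joint angles; "qd": joint speeds; "effort": joint torques, N m; "position": TCP position; "ee_rot": TCP orientation; "contact_force": force on the tool from outside, world axes, zero at the start; "moment": the same for the moment, N m; "width": finger opening in m.
Only numpy, scipy, OpenCV 4.12 (cv2) and the standard library are available. Lean on these libraries where they do the work, as an engineer would, in place of code of your own. Each camera call takes 0.05 s, during which the arm holds its last target.

## Working session

There is one attempt and no reset: what is moved stays moved. The work goes in short steps, Python scripts to look and compute and a tool call to move; the robot and the scene stay as the last step left them, time stands still between calls to the robot, and variables do not carry over. Pictures are saved under pics/ and viewed, and the job is handed in when it is done.

Besides the shell and the picture viewer there is one more tool, called after "Request:" as name(argument=value, ...), one argument or row to a line, values as JSON. drive_tool: Moves the arm, as the interface text tells. Its arguments: {"type":"object","properties":{"motion":{"type":"string"},"newtons":{"type":"number"}},"required":["motion"]}

```bash
ls; mkdir -p pics; cat > h.py <<'E'
import numpy as np, cv2
from rig import get_state, get_image, camera_model
def grab(name,tag):
    im,d=get_image(name); np.savez(f'{tag}.npz',im=im,d=d); cv2.imwrite(f'pics/{tag}.png',im[:,:,::-1]); return im,d
def w(name,d,u,v,z=None):
    m=camera_model(name);K=np.array(m['camera_matrix']);T=np.array(m['cam_to_world'])
    r=np.array([(u-K[0,2])/K[0,0],-(v-K[1,2])/K[1,1],-1.])
    if z is None:
        return (T@np.r_[r*d[int(round(v)),int(round(u))],1])[:3]
    dr=T[:3,:3]@r; o=T[:3,3]; return o+dr*(z-o[2])/dr[2]
def cloud(name,d):
    m=camera_model(name);K=np.array(m['camera_matrix']);T=np.array(m['cam_to_world'])
    v,u=np.mgrid[:d.shape[0],:d.shape[1]]
    P=np.stack([(u-K[0,2])/K[0,0]*d,-(v-K[1,2])/K[1,1]*d,-d],-1)
    return P@T[:3,:3].T+T[:3,3]
E
python3 - <<'E'
from h import *
for n in('scene','top'):
    grab(n,n+'0'); m=camera_model(n); print(m)
print(get_state())
E
```

```text
pics
{'camera_matrix': array([[400.65628897,   0.        , 257.86116335],
       [  0.        , 400.65628897, 185.69661647],
       [  0.        ,   0.        ,   1.        ]]), 'cam_to_world': array([[ 0.68754255, -0.54524833,  0.47957221,  1.18134597],
       [ 0.72610854,  0.50970278, -0.46148614, -0.65269691],
       [ 0.00718526,  0.66551283,  0.74635182,  1.22679843],
       [ 0.        ,  0.        ,  0.        ,  1.        ]])}
{'camera_matrix': array([[394.73204896,   0.        , 253.83825005],
       [  0.        , 394.73204896, 193.12497569],
       [  0.        ,   0.        ,   1.        ]]), 'cam_to_world': array([[ 0.02333815,  0.99791652, -0.06014934,  0.39083702],
       [-0.99956485,  0.02437775,  0.0166081 ,  0.03618372],
       [ 0.0180398 ,  0.05973557,  0.99805122,  1.51875622],
       [ 0.        ,  0.        ,  0.        ,  1.        ]])}
{'clock': 0.1, 'qpos': array([ 1.11205551e+00,  2.76516398e-01,  1.50598992e+00, -2.92911071e-05,
        1.36066896e+00, -1.20993176e-01]), 'qd': array([ 4.25463949e-04, -1.69236799e-03, -4.38931171e-03,  2.05752565e-06,
        1.48793795e-04,  4.73299668e-06]), 'effort': array([ 3.23886627e-03, -4.17698979e+01, -2.46404582e+01, -7.36100537e-05,
        5.82672888e-03,  1.14568928e-05]), 'position': array([0.19034275, 0.5421011 , 0.23054157]), 'ee_rot': array([-2.12453122e-04,  1.68069224e-01,  9.85774878e-01, -7.62393587e-04]), 'contact_force': array([ 0.25079307,  0.76228141, -0.64416061]), 'moment': array([0.00721241, 0.01443115, 0.00614537]), 'width': 0.08559443118705387}
```

View pics/scene0.png

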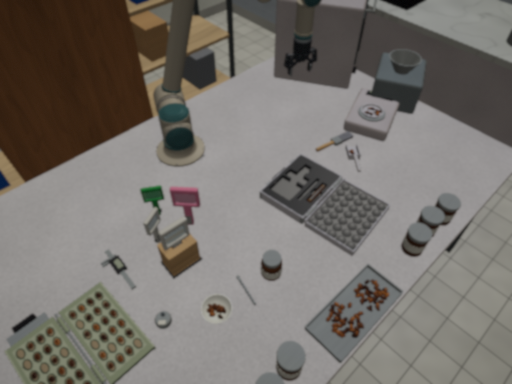

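View pics/top0.png

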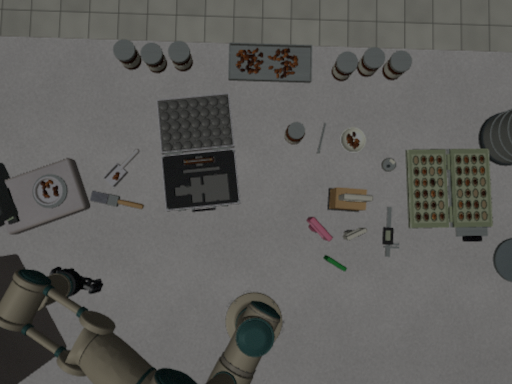

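```bash
python3 - <<'E'
from h import *
im=cv2.imread('pics/scene0.png')
cv2.imwrite('pics/c1.png',cv2.resize(im[170:290,130:220],None,fx=6.5,fy=5,interpolation=cv2.INTER_CUBIC)[:600])
cv2.imwrite('pics/c2.png',cv2.resize(im[145:260,250:400],None,fx=5,fy=5,interpolation=cv2.INTER_CUBIC))
im=cv2.imread('pics/top0.png')
cv2.imwrite('pics/c3.png',cv2.resize(im[180:275,295:405],None,fx=6,fy=6,interpolation=cv2.INTER_CUBIC))
cv2.imwrite('pics/c4.png',cv2.resize(im[145:220,155:245],None,fx=8,fy=8,interpolation=cv2.INTER_CUBIC))
E
```

```text
(no output)
```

View pics/c1.png

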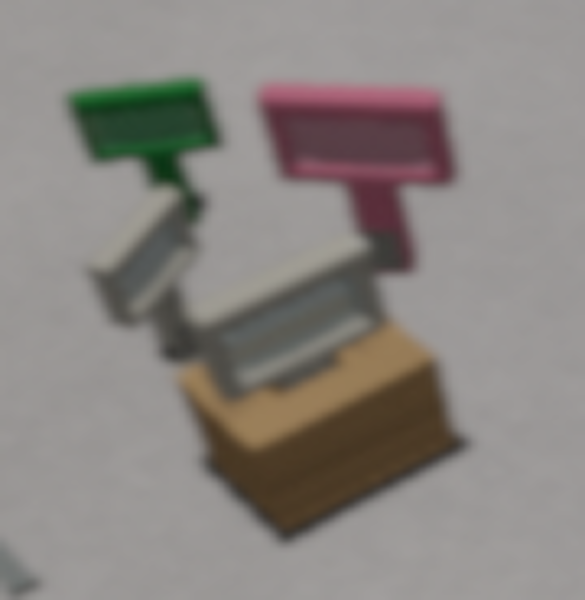

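View pics/c2.png

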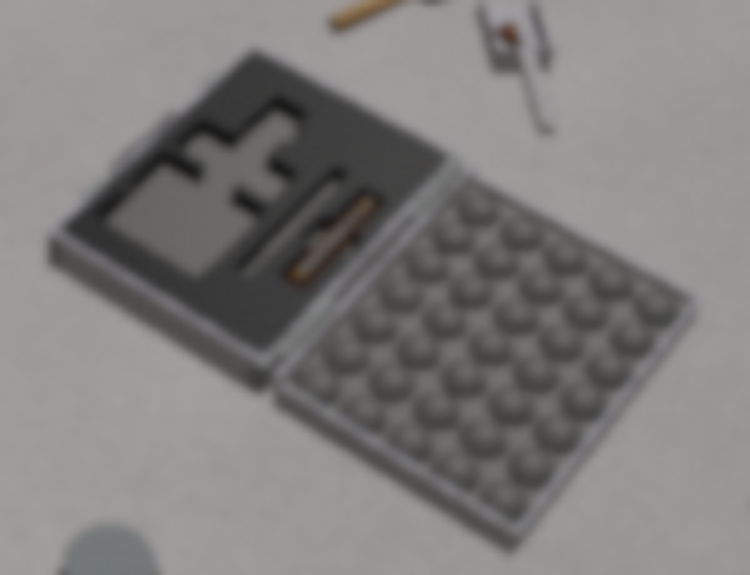

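View pics/c3.png

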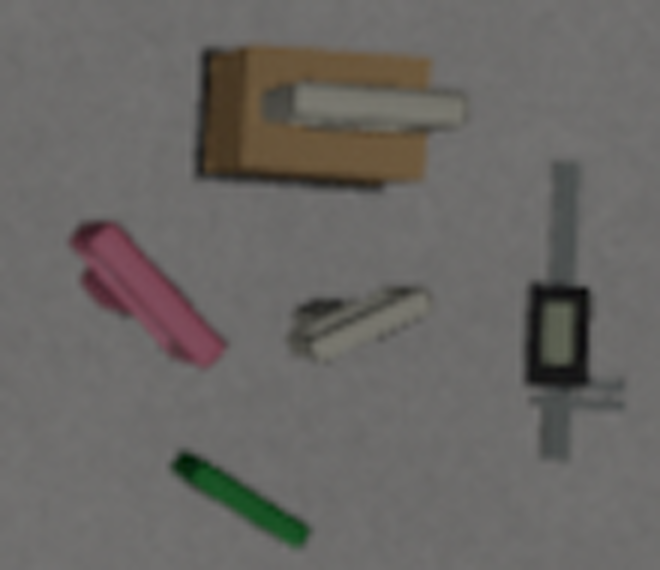

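View pics/c4.png

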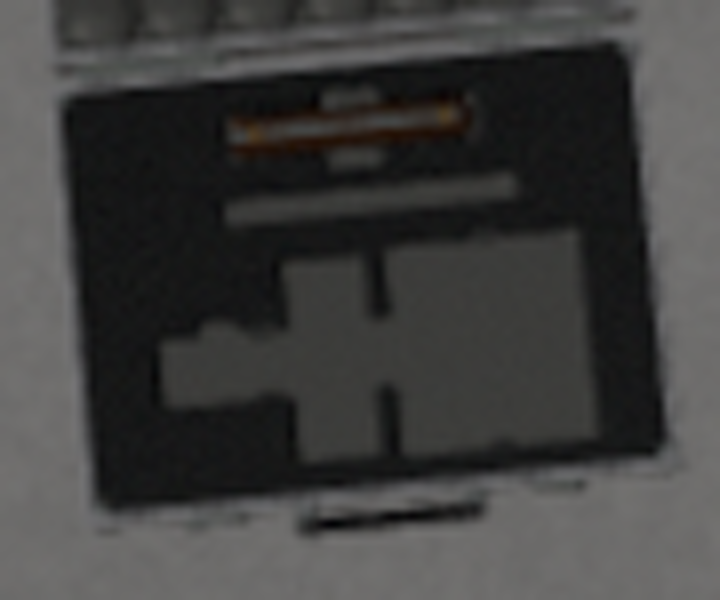

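```bash
python3 - <<'E'
from h import *
for n in('top','scene'):
    f=np.load(n+'0.npz'); P=cloud(n,f['d']); 
    if n=='top': u0,u1,v0,v1=320,385,175,225
    else: u0,u1,v0,v1=150,210,210,280
    Q=P[v0:v1,u0:u1].reshape(-1,3)
    print(n,'table z',np.median(P[200:300,250:320,2]) if n=='top' else np.median(P[250:300,20:60,2]))
    print(np.histogram(Q[:,2],bins=np.arange(-.01,.24,.01)))
    for a,b in((.105,.119),(.203,.22)):
        S=Q[(Q[:,2]>a)&(Q[:,2]<b)]
        print(len(S),S.mean(0),cv2.minAreaRect((S[:,:2]*1000).astype(np.float32)))
E
```

```text
top table z 0.0005713381485966673
(array([1183, 1217,   21,   16,   12,   16,   13,   15,   15,   20,   19,
        125,  316,    8,   24,    9,    5,    4,    5,    4,    7,   56,
        121,    0]), array([-0.01,  0.  ,  0.01,  0.02,  0.03,  0.04,  0.05,  0.06,  0.07,
        0.08,  0.09,  0.1 ,  0.11,  0.12,  0.13,  0.14,  0.15,  0.16,
        0.17,  0.18,  0.19,  0.2 ,  0.21,  0.22,  0.23]))
426 [ 0.46306547 -0.32957222  0.11191464] ((464.5564270019531, -333.3677978515625), (111.25396728515625, 74.02178192138672), 87.06170654296875)
173 [ 0.4643804  -0.33220407  0.21108361] ((464.7424011230469, -332.06866455078125), (96.51763153076172, 19.547910690307617), 87.14163208007812)
scene table z 0.0011336396341079524
(array([ 610, 1572,   90,   83,   84,   82,   90,   82,   83,   94,  114,
        123,  350,   44,  100,   71,   90,   55,   64,   44,   31,   70,
        146,    0]), array([-0.01,  0.  ,  0.01,  0.02,  0.03,  0.04,  0.05,  0.06,  0.07,
        0.08,  0.09,  0.1 ,  0.11,  0.12,  0.13,  0.14,  0.15,  0.16,
        0.17,  0.18,  0.19,  0.2 ,  0.21,  0.22,  0.23]))
415 [ 0.47055739 -0.34028932  0.11275214] ((415.9175720214844, -333.3941345214844), (111.14009857177734, 176.92684936523438), 88.31916809082031)
200 [ 0.4680908  -0.33547008  0.21143686] ((466.60894775390625, -334.5627746582031), (97.3681869506836, 20.499849319458008), 86.66188049316406)
```

```bash
cat > fitc.py <<'E'
from h import *
from scipy.optimize import minimize
p=1.5
head=np.array([[30-p,-49-p],[120+p,49+p]]);han=np.array([[-80-p,-15-p],[30,15+p]]);sw=np.array([[-60-p,0],[-44+p,22+p]]);rec=np.array([[-20,-48],[20,48]])
S=[head,han,sw,rec]
def sd(q): # signed inside distance union (+ inside)
    r=[np.minimum(np.minimum(q[:,0]-b[0,0],b[1,0]-q[:,0]),np.minimum(q[:,1]-b[0,1],b[1,1]-q[:,1])) for b in S]
    return np.max(r,0)
def fit(n,f):
    P=cloud(n,f['d'])
    c=np.array([.45,.24]); m=(np.abs(P[...,0]-c[0])<.12)&(np.abs(P[...,1]-c[1])<.16)
    Q=P[m]
    lo=Q[(Q[:,2]>.012)&(Q[:,2]<.027)]*1000; hi=Q[(Q[:,2]>.035)&(Q[:,2]<.046)]*1000
    def tr(x,Q):
        a=x[2];X=np.array([np.cos(a),np.sin(a)]);Y=np.array([-X[1],X[0]]);d=Q[:,:2]-x[:2]
        return np.c_[d@X,d@Y]
    def cost(x):
        a=tr(x,lo); k=(a[:,0]>-90)&(a[:,0]<130)&(np.abs(a[:,1])<53)
        b=sd(tr(x,hi)); a=sd(a[k])
        return np.sum(np.clip(-a,0,6)**1)+np.sum(np.clip(b,0,6)**1) - 3*k.sum()*.0 - .5*np.sum(k*1.)
    best=None
    for y in(200,240,280):
        for x in (400,420,440):
          for a0 in (-85,-95):
            r=minimize(cost,[x,y,np.radians(a0)],method='Nelder-Mead',options=dict(initial_simplex=[[x,y,np.radians(a0)],[x+15,y,np.radians(a0)],[x,y+15,np.radians(a0)],[x,y,np.radians(a0+6)]],maxiter=600))
            if best is None or r.fun<best.fun:best=r
    print(n,len(lo),len(hi),best.fun,best.x[:2],np.degrees(best.x[2]))
    return best.x
if __name__=='__main__':
    for n in('top','scene'): fit(n,np.load(n+'0.npz'))
    for n in('top','scene'):
        P=cloud(n,np.load(n+'0.npz')['d']); Q=P[(P[...,2]>.034)&(P[...,2]<.047)&(abs(P[...,0]-.43)<.13)&(abs(P[...,1]-.25)<.2)]
        print(n,cv2.minAreaRect((Q[:,:2]*1000).astype(np.float32)), np.median(Q[:,2]))
E
python3 fitc.py
```

```text
top 1169 1517 -499.4388527225071 [488.52126451 231.15672961] -82.67085386058584
scene 628 1066 -154.13748274171581 [488.29779984 230.53124487] -82.35909786208686
top ((487.34039306640625, 212.12261962890625), (150.7570037841797, 289.58551025390625), 1.4281504154205322) 0.04076497097443288
scene ((489.2611083984375, 209.69778442382812), (156.34983825683594, 292.2311096191406), 3.4293341636657715) 0.04138346858034703
```

```bash
cat >> h.py <<'E'
def proj(name,X):
    m=camera_model(name);K=np.array(m['camera_matrix']);T=np.array(m['cam_to_world'])
    c=(np.atleast_2d(X)-T[:3,3])@T[:3,:3]
    return np.c_[K[0,2]+K[0,0]*c[:,0]/-c[:,2],K[1,2]+K[1,1]*c[:,1]/c[:,2]]
E
cat > ov.py <<'E'
from h import *
out=np.array([[-81.5,-16.5],[-20,-16.5],[-20,-48],[20,-48],[20,-16.5],[28.5,-16.5],[28.5,-50.5],[121.5,-50.5],[121.5,50.5],[28.5,50.5],[28.5,16.5],[20,16.5],[20,48],[-20,48],[-20,16.5],[-42.5,16.5],[-42.5,23.5],[-61.5,23.5],[-61.5,16.5],[-81.5,16.5]])
def ov(n,png,o,a,z,box,s,dst):
    im=cv2.imread(png);x0,y0,x1,y1=box
    c=cv2.resize(im[y0:y1,x0:x1],None,fx=s,fy=s,interpolation=cv2.INTER_CUBIC)
    a=np.radians(a);R=np.array([[np.cos(a),-np.sin(a)],[np.sin(a),np.cos(a)]])
    w3=np.c_[out/1000@R.T+o,np.full(len(out),z)]
    q=(proj(n,w3)-[x0-.5+.0,y0-.5])*s
    cv2.polylines(c,[q.round().astype(int)],True,(0,255,255),1)
    cv2.imwrite(dst,np.clip(c*1.5,0,255))
E
python3 - <<'E'
from ov import *
ov('top','pics/top0.png',[.4884,.2308],-82.5,.04,(155,145,245,220),8,'pics/o1.png')
ov('scene','pics/scene0.png',[.4884,.2308],-82.5,.04,(255,150,345,220),8,'pics/o2.png')
E
```

```text
[ WARN:0@0.511] global loadsave.cpp:1063 imwrite_ Unsupported depth image for selected encoder is fallbacked to CV_8U.
```

View pics/o1.png

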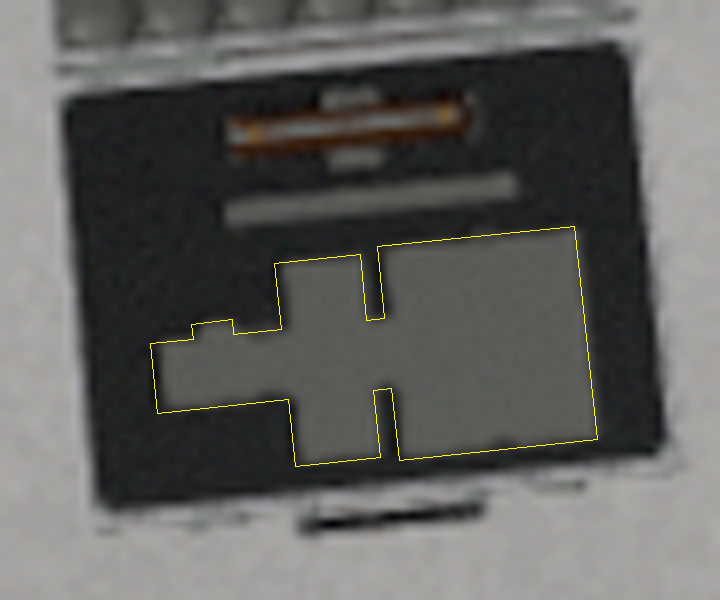

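View pics/o2.png

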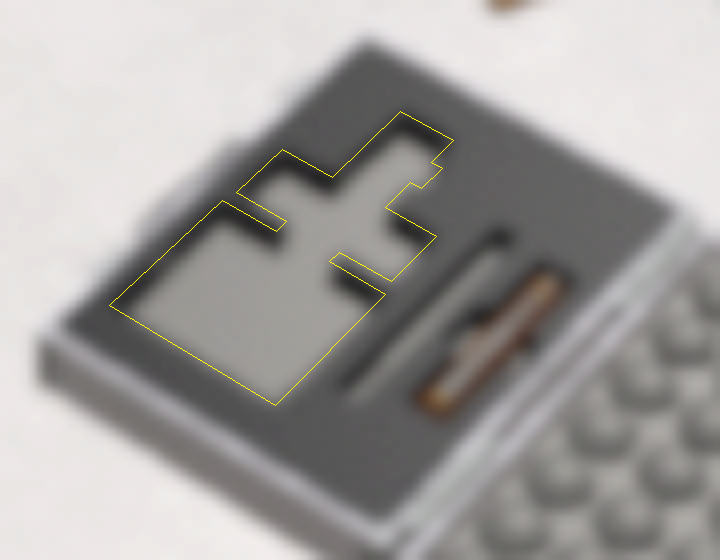

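```bash
python3 - <<'E'
from h import *
im=cv2.imread('pics/scene0.png')[212:262,152:208]
c=cv2.resize(im,None,fx=12,fy=12,interpolation=cv2.INTER_LANCZOS4)
# overlay slot for block at (.465,-.333), both hypotheses
a=np.radians(-3);R=np.array([[np.cos(a),-np.sin(a)],[np.sin(a),np.cos(a)]])
c=np.clip(c.astype(float)*1.5,0,255).astype(np.uint8)
def poly(pts,z,col):
    w3=np.c_[np.array(pts)/1000@R.T+[.466,-.3335],np.full(len(pts),z)]
    q=(proj('scene',w3)-[151.5,211.5])*12
    cv2.polylines(c,[q.round().astype(int)],True,col,1)
poly([[-37,-55],[37,-55],[37,55],[-37,55]],.112,(0,255,255))
poly([[-11.5,-23.5],[11.5,-23.5],[11.5,16.5],[-11.5,16.5]],.112,(0,0,255))
poly([[-11.5,-16.5],[11.5,-16.5],[11.5,23.5],[-11.5,23.5]],.112,(0,255,0))
cv2.imwrite('pics/c5.png',c)
E
```

```text
(no output)
```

View pics/c5.png

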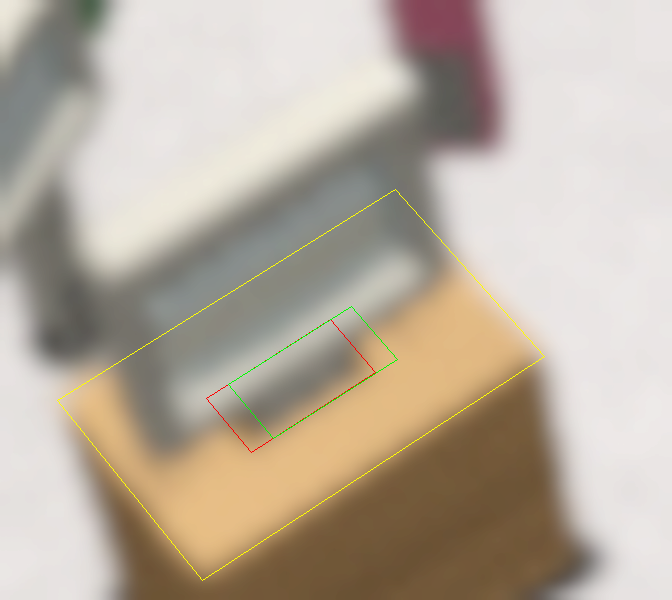

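```bash
python3 - <<'E'
from h import *
im=np.load('scene0.npz')['im'].astype(np.float32); d=np.load('scene0.npz')['d']
a=np.radians(-3);R=np.array([[np.cos(a),-np.sin(a)],[np.sin(a),np.cos(a)]])
print('symmetric axis = mag y0 at t=0; t along +world y')
for s in (4,8,11,15):
  row=[]
  for t in range(-32,33,4):
    q=proj('scene',np.r_[R@[s/1000,t/1000]+[.466,-.3335],.112])[0]
    row.append(int(cv2.getRectSubPix(im,(1,1),(float(q[0]),float(q[1])))[0,0].dot([1,0,-1])))
  print(s,row)
E
```

```text
symmetric axis = mag y0 at t=0; t along +world y
4 [56, 55, 49, 35, 20, 14, 13, 13, 12, 14, 15, 21, 38, 52, 55, 54, 54]
8 [62, 61, 55, 45, 34, 30, 31, 30, 30, 32, 31, 38, 51, 60, 61, 59, 60]
11 [64, 63, 59, 53, 47, 45, 46, 46, 45, 46, 47, 49, 57, 62, 63, 62, 62]
15 [64, 63, 62, 60, 59, 59, 59, 58, 59, 58, 59, 60, 61, 63, 63, 63, 63]
```

```bash
cat > plan.py <<'E'
from h import *
from scipy.spatial.transform import Rotation as Rn
def quat(q): return Rn.from_quat([q[1],q[2],q[3],q[0]])
def cur():
    s=get_state(); return np.array(s['position']),quat(s['ee_rot']),s
def down(ang): # tool pointing down, tool y at world angle ang deg
    y=np.array([np.cos(np.radians(ang)),np.sin(np.radians(ang)),0]);z=np.array([0,0,-1.]);x=np.cross(y,z)
    return Rn.from_matrix(np.c_[x,y,z])
def rows(p,R,p2,R2,n,hand):
    dv=(R.inv()*R2).as_rotvec(); out=[]
    for i in range(n):
        Ri=R*Rn.from_rotvec(dv*i/n); t=Ri.inv().apply((p2-p)/n)
        # turn happens simultaneously
        out.append(' '.join(f'{v:.1f}' for v in np.degrees(dv/n))+' '+' '.join(f'{v:.4f}' for v in t)+f' {hand}')
    print('; '.join(out)); print('max',np.abs(np.degrees(dv/n)).max(),np.linalg.norm((p2-p)/n))
    return p2,R2
def st():
    p,R,s=cur(); m=R.as_matrix()
    print('t',round(s['clock'],2),'p',p.round(4),'z',m[:,2].round(3),'y',m[:,1].round(3),'F',s['contact_force'].round(1),'M',s['moment'].round(2),'w',round(s['width'],4),'q',s['qpos'].round(3))
E
python3 - <<'E'
from plan import *
p,R,s=cur()
T=down(-3)
a=np.array([.33,.1,.36]);
Rm=R*Rn.from_rotvec((R.inv()*T).as_rotvec()*.5)
p,R=rows(p,R,a,Rm,9,100)
p,R=rows(p,R,np.array([.4655,-.3335,.33]),T,9,100)
E
```

```text
-0.0 0.0 4.1 -0.0309 -0.0412 -0.0143 100; -0.0 0.0 4.1 -0.0338 -0.0389 -0.0143 100; -0.0 0.0 4.1 -0.0365 -0.0364 -0.0143 100; -0.0 0.0 4.1 -0.0390 -0.0337 -0.0143 100; -0.0 0.0 4.1 -0.0413 -0.0308 -0.0143 100; -0.0 0.0 4.1 -0.0434 -0.0278 -0.0143 100; -0.0 0.0 4.1 -0.0452 -0.0247 -0.0144 100; -0.0 0.0 4.1 -0.0469 -0.0214 -0.0144 100; -0.0 0.0 4.1 -0.0483 -0.0180 -0.0144 100
max 4.091601137112733 0.0534855487317101
-0.0 0.0 4.1 -0.0484 -0.0143 0.0034 100; -0.0 0.0 4.1 -0.0493 -0.0108 0.0034 100; -0.0 0.0 4.1 -0.0499 -0.0073 0.0033 100; -0.0 0.0 4.1 -0.0503 -0.0037 0.0033 100; -0.0 0.0 4.1 -0.0505 -0.0001 0.0033 100; -0.0 0.0 4.1 -0.0503 0.0035 0.0033 100; -0.0 0.0 4.1 -0.0500 0.0071 0.0033 100; -0.0 0.0 4.1 -0.0493 0.0106 0.0033 100; -0.0 0.0 4.1 -0.0484 0.0141 0.0033 100
max 4.091601137112731 0.050574782668591944
```

Request:
drive_tool(
  motion="0 0 4.1 -0.031 -0.041 -0.0143 100; 0 0 4.1 -0.034 -0.039 -0.0143 100; 0 0 4.1 -0.0365 -0.0365 -0.0143 100; 0 0 4.1 -0.039 -0.0335 -0.0143 100; 0 0 4.1 -0.0415 -0.031 -0.0143 100; 0 0 4.1 -0.0435 -0.028 -0.0143 100; 0 0 4.1 -0.045 -0.0245 -0.0144 100; 0 0 4.1 -0.047 -0.0215 -0.0144 100; 0 0 4.1 -0.0485 -0.018 -0.0144 100",
)

```text
clock: 1.23
position: [0.3284, 0.0877, 0.3604]
ee_rot: [0.001, 0.477, 0.879, -0.004]
contact_force: [1.6, -0.1, 1.1]
width: 0.0852
```

```bash
python3 - <<'E'
from plan import *
st()
p,R,s=cur(); T=down(-3)
p,R=rows(p,R,np.array([.4655,-.3335,.33]),T,11,100)
E
```

```text
t 1.23 p [0.3284 0.0877 0.3604] z [-0.003 -0.008 -1.   ] y [ 0.838  0.545 -0.007] F [ 1.6 -0.1  1.1] M [-0.05 -0.06  0.02] w 0.0852 q [ 0.064 -0.143  1.654 -0.008  1.633 -0.513]
-0.0 0.0 3.3 -0.0389 -0.0104 0.0030 100; -0.0 0.0 3.3 -0.0394 -0.0082 0.0030 100; -0.0 0.0 3.3 -0.0398 -0.0059 0.0030 100; -0.0 0.0 3.3 -0.0401 -0.0036 0.0030 100; -0.0 0.0 3.3 -0.0402 -0.0013 0.0029 100; -0.0 0.0 3.3 -0.0402 0.0010 0.0029 100; -0.0 0.0 3.3 -0.0401 0.0033 0.0029 100; -0.0 0.0 3.3 -0.0399 0.0056 0.0028 100; -0.0 0.0 3.3 -0.0395 0.0078 0.0028 100; -0.0 0.0 3.3 -0.0390 0.0101 0.0028 100; -0.0 0.0 3.3 -0.0383 0.0123 0.0028 100
max 3.277090137986227 0.04035750203837957
```

Request:
drive_tool(
  motion="0 0 3.3 -0.039 -0.0105 0.003 100; 0 0 3.3 -0.0395 -0.008 0.003 100; 0 0 3.3 -0.04 -0.006 0.003 100; 0 0 3.3 -0.04 -0.0035 0.003 100; 0 0 3.3 -0.04 -0.0015 0.003 100; 0 0 3.3 -0.04 0.001 0.003 100; 0 0 3.3 -0.04 0.0035 0.003 100; 0 0 3.3 -0.04 0.0055 0.003 100; 0 0 3.3 -0.0395 0.008 0.003 100; 0 0 3.3 -0.039 0.01 0.003 100; 0 0 3.3 -0.0385 0.0125 0.003 100; 0 0 0 0 0 0 100",
)

```text
clock: 2.72
position: [0.4607, -0.3527, 0.3249]
ee_rot: [-0.001, 0.737, 0.676, -0.002]
contact_force: [0.3, 1.0, -0.6]
width: 0.0856
```

```bash
python3 - <<'E'
from plan import *
st()
p,R,s=cur(); T=down(-3)
p,R=rows(p,R,np.array([.4655,-.3335,.26]),T,3,100)
p,R=rows(p,R,np.array([.4655,-.3335,.186]),T,3,100)
grab('top','top1')
im=cv2.imread('pics/top1.png'); cv2.imwrite('pics/top1c.png',cv2.resize(im[150:270,280:420],None,fx=5,fy=5,interpolation=cv2.INTER_CUBIC))
E
```

```text
t 2.73 p [ 0.4607 -0.3527  0.3249] z [-0.005 -0.002 -1.   ] y [ 0.996 -0.086 -0.004] F [ 0.3  1.  -0.6] M [ 0.01  0.02 -0.03] w 0.0856 q [-0.771  0.25   1.315 -0.004  1.58  -0.684]
-0.1 0.0 -0.7 0.0066 0.0011 0.0216 100; -0.1 0.0 -0.7 0.0065 0.0012 0.0216 100; -0.1 0.0 -0.7 0.0065 0.0012 0.0216 100
max 0.6506446754804028 0.02262719259671133
0.0 0.0 0.0 0.0000 0.0000 0.0247 100; 0.0 0.0 0.0 0.0000 0.0000 0.0247 100; 0.0 0.0 0.0 0.0000 0.0000 0.0247 100
max 0.0 0.02466666666666667
```

View pics/top1c.png

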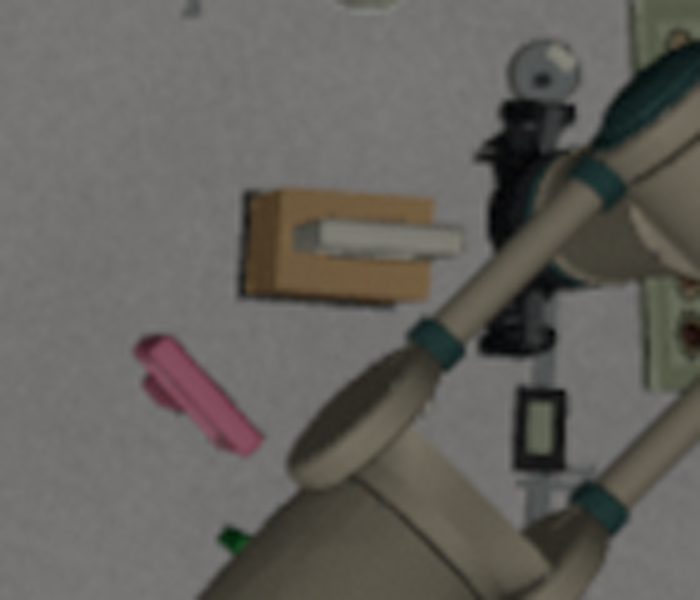

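```bash
python3 - <<'E'
from plan import *
p,R,s=cur()
print(proj('top',p),(proj('top',p)-[280,150])*5, proj('scene',p))
grab('scene','scene1')
im=cv2.imread('pics/scene1.png'); cv2.imwrite('pics/scene1c.png',cv2.resize(im[120:280,80:240],None,fx=3.7,fy=3.7,interpolation=cv2.INTER_CUBIC))
E
```

```text
[[374.47602884 196.86900144]] [[472.3801442  234.34500718]] [[159.8346087  204.05090957]]
```

View pics/scene1c.png

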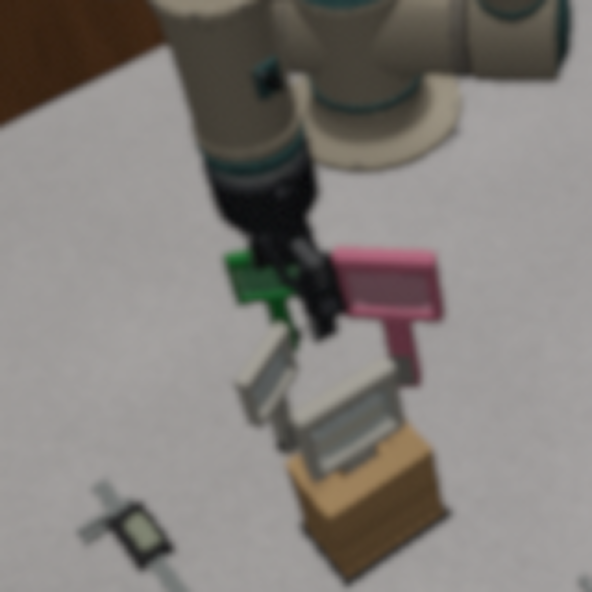

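Request:
drive_tool(
  motion="0 0 -0.7 0.0065 0.001 0.0215 100; 0 0 -0.7 0.0065 0.001 0.0215 100; -0.1 0 -0.7 0.0065 0.001 0.02 100; 0 0 0 0 0 0 100",
)

```text
clock: 3.32
position: [0.4633, -0.325, 0.2636]
ee_rot: [-0.0, 0.722, 0.692, -0.0]
contact_force: [-0.1, 0.2, -0.6]
width: 0.0853
```

```bash
python3 - <<'E'
from plan import *
st()
p,R,s=cur(); T=down(-3)
p,R=rows(p,R,np.array([.4655,-.3335,.23]),T,2,100)
p,R=rows(p,R,np.array([.4655,-.3335,.184]),T,3,100)
E
```

```text
t 3.33 p [ 0.4633 -0.325   0.2636] z [-0.001 -0.    -1.   ] y [ 0.999 -0.042 -0.001] F [-0.1  0.2 -0.6] M [-0.07 -0.02 -0.04] w 0.0853 q [-7.340e-01  2.460e-01  1.467e+00 -1.000e-03  1.429e+00 -6.930e-01]
-0.0 0.0 0.3 -0.0042 0.0013 0.0168 100; -0.0 0.0 0.3 -0.0042 0.0013 0.0168 100
max 0.3075145454427721 0.0173521780567144
0.0 0.0 0.0 0.0000 0.0000 0.0153 100; 0.0 0.0 0.0 0.0000 0.0000 0.0153 100; 0.0 0.0 0.0 0.0000 0.0000 0.0153 100
max 0.0 0.015333333333333338
```

Request:
drive_tool(
  motion="0 0 0.3 -0.004 0.0012 0.015 100; 0 0 0.3 -0.003 0.001 0.015 100; 0 0 0 0 0 0 100; 0 0 0 0 0 0.015 100; 0 0 0 0 0 0.015 100; 0 0 0 0 0 0.01 100; 0 0 0 0 0 0 100",
)

```text
clock: 4.2
position: [0.4657, -0.3331, 0.1907]
ee_rot: [0.001, 0.725, 0.688, -0.0]
contact_force: [0.0, -0.7, -0.4]
width: 0.0852
```

```bash
python3 - <<'E'
from plan import *
st()
grab('scene','scene2')
im=cv2.imread('pics/scene2.png'); cv2.imwrite('pics/scene2c.png',cv2.resize(im[180:280,120:220],None,fx=6,fy=6,interpolation=cv2.INTER_CUBIC))
E
```

```text
t 4.2 p [ 0.4657 -0.3331  0.1907] z [ 0.001 -0.002 -1.   ] y [ 0.999 -0.053  0.001] F [ 0.  -0.7 -0.4] M [-0.   -0.03 -0.01] w 0.0852 q [-7.420e-01  2.960e-01  1.579e+00 -1.000e-03  1.264e+00 -6.890e-01]
```

View pics/scene2c.png

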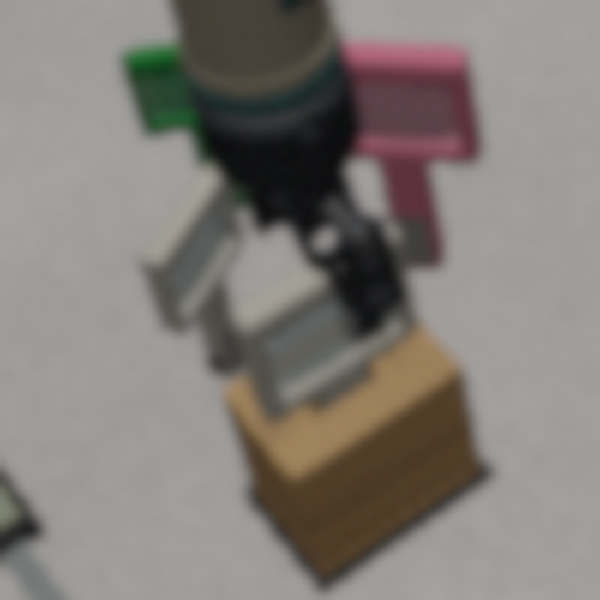

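Request:
drive_tool(
  motion="0 0 0 0 0 0.0065 100; 0 0 0 0 0 0 40; 0 0 0 0 0 0 25; 0 0 0 0 0 0 10; 0 0 0 0 0 0 0; 0 0 0 0 0 0 0; 0 0 0 0 0 0 0",
  newtons=50,
)

```text
clock: 5.12
position: [0.4668, -0.3341, 0.1859]
ee_rot: [0.004, 0.725, 0.688, -0.0]
contact_force: [-0.8, -0.5, 0.5]
width: 0.019
```

```bash
python3 - <<'E'
from plan import *
st()
E
```

```text
t 5.12 p [ 0.4668 -0.3341  0.1859] z [ 0.004 -0.005 -1.   ] y [ 0.999 -0.053  0.005] F [-0.8 -0.5  0.5] M [ 0.03 -0.03 -0.03] w 0.019 q [-7.420e-01  2.990e-01  1.587e+00 -1.000e-03  1.248e+00 -6.890e-01]
```

Request:
drive_tool(
  motion="0 0 0 0 0 -0.006 0; 0 0 0 0 0 -0.01 0; 0 0 0 0 0 -0.012 0; 0 0 0 0 0 -0.012 0; 0 0 0 0 0 -0.012 0; 0 0 0 0 0 0 0",
  newtons=80,
)

```text
clock: 5.88
position: [0.4665, -0.3336, 0.2416]
ee_rot: [0.003, 0.725, 0.688, -0.0]
contact_force: [0.6, 0.4, -2.4]
width: 0.0187
```

```bash
python3 - <<'E'
from plan import *
st()
E
```

```text
t 5.88 p [ 0.4665 -0.3336  0.2416] z [ 0.004 -0.005 -1.   ] y [ 0.999 -0.052  0.005] F [ 0.6  0.4 -2.4] M [0.01 0.01 0.03] w 0.0187 q [-7.420e-01  2.650e-01  1.495e+00 -1.000e-03  1.375e+00 -6.890e-01]
```

Free weight -2.4 N, no jamming. Continue up.

Request:
drive_tool(
  motion="0 0 0 0 0 -0.015 0; 0 0 0 0 0 -0.018 0; 0 0 0 0 0 -0.018 0; 0 0 0 0 0 -0.018 0; 0 0 0 0 0 -0.018 0; 0 0 0 0 0 0 0",
)

```text
clock: 6.62
position: [0.4658, -0.3329, 0.3338]
ee_rot: [0.003, 0.725, 0.688, -0.0]
contact_force: [-0.8, 0.2, -2.5]
width: 0.0185
```

```bash
python3 - <<'E'
from plan import *
st()
grab('scene','scene3')
im=cv2.imread('pics/scene3.png'); cv2.imwrite('pics/scene3c.png',cv2.resize(im[150:280,110:240],None,fx=4.6,fy=4.6,interpolation=cv2.INTER_CUBIC))
E
```

```text
t 6.62 p [ 0.4658 -0.3329  0.3338] z [ 0.004 -0.005 -1.   ] y [ 0.999 -0.052  0.004] F [-0.8  0.2 -2.5] M [-0.02 -0.01  0.01] w 0.0185 q [-7.410e-01  2.300e-01  1.320e+00 -1.000e-03  1.585e+00 -6.890e-01]
```

View pics/scene3c.png

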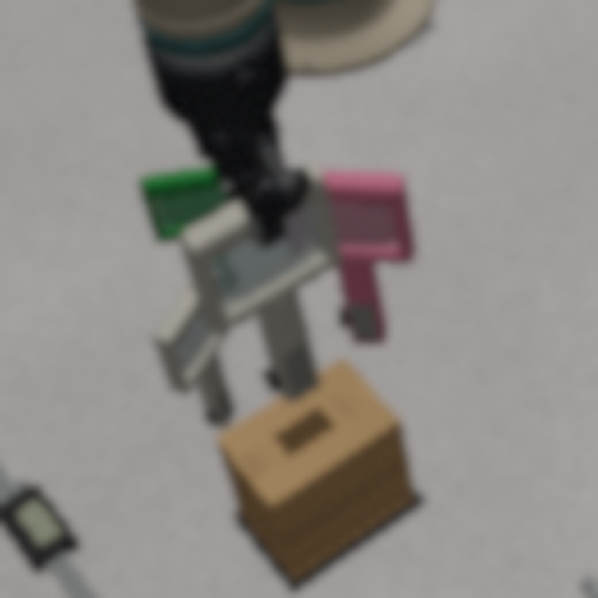

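```bash
python3 - <<'E'
import numpy as np
from scipy.optimize import lsq_linear
D=[(1.1121,.2765,1.5060,.1903,.5421,.2305),(.064,-.143,1.654,.3284,.0877,.3604),(-.771,.250,1.315,.4607,-.3527,.3249),(-.734,.246,1.467,.4633,-.325,.2636),(-.742,.296,1.579,.4657,-.3331,.1907),(-.742,.299,1.587,.4668,-.3341,.1859),(-.742,.265,1.495,.4665,-.3336,.2416),(-.741,.23,1.32,.4658,-.3329,.3338)]
A=[];b=[]
for q1,q2,q3,x,y,z in D:
    f=x*np.cos(q1)+y*np.sin(q1); l=-x*np.sin(q1)+y*np.cos(q1); print(round(f,4),round(l,4))
    s=q2+q3
    A+= [[1,0,np.sin(q2),np.sin(s)],[0,1,np.cos(q2),np.cos(s)]]; b+=[f,z]
A=np.array(A);b=np.array(b);r=np.linalg.lstsq(A,b,rcond=None);print(r[0],r[1:], A@r[0]-b)
E
```

```text
0.5703 0.0694
0.3333 0.0665
0.5762 0.0681
0.5617 0.069
0.5684 0.0692
0.5699 0.0692
0.5693 0.0693
0.5684 0.0688
[ 1.37487601e-05 -2.52993868e-01  5.94612500e-01  4.21262468e-01] (array([0.00030497]), np.int32(4), array([4.07005558, 3.90948051, 0.2797676 , 0.26896057])) [ 3.87033824e-03  1.52129443e-05  2.44658424e-03  3.24309323e-04
 -7.82192634e-03  6.75330951e-04  1.27514930e-04  4.14021528e-04
  7.00775912e-03 -1.12273999e-03  5.81434982e-03 -1.25904050e-03
  1.92538713e-04  3.24836138e-05 -1.16371587e-02  9.20422127e-04]
```

```bash
cat > fk.py <<'E'
import numpy as np
D=[(1.1121,.2765,1.5060,1.3607,.1903,.5421,.2305),(.064,-.143,1.654,1.633,.3284,.0877,.3604),(-.771,.250,1.315,1.58,.4607,-.3527,.3249),(-.734,.246,1.467,1.429,.4633,-.325,.2636),(-.742,.296,1.579,1.264,.4657,-.3331,.1907),(-.742,.299,1.587,1.248,.4668,-.3341,.1859),(-.742,.265,1.495,1.375,.4665,-.3336,.2416),(-.741,.23,1.32,1.585,.4658,-.3329,.3338)]
for dz in (.15,.2,.25,.3):
  A=[];b=[]
  for q1,q2,q3,q5,x,y,z in D:
    f=x*np.cos(q1)+y*np.sin(q1)
    s=q2+q3;ph=s+q5
    A+= [[0,np.sin(q2),np.sin(s),np.cos(s)],[1,np.cos(q2),np.cos(s),-np.sin(s)]]; b+=[f-dz*np.sin(ph),z-dz*np.cos(ph)]
  A=np.array(A);b=np.array(b);r=np.linalg.lstsq(A,b,rcond=None);print(dz,r[0],r[1:2],(A@r[0]-b).round(4))
E
python3 fk.py
```

```text
0.15 [-0.08072305  0.63162443  0.42100444  0.0592143 ] (array([4.7265169e-06]),) [ 0.001   0.0001  0.0001  0.0001  0.0009 -0.0004  0.0004  0.      0.0002
  0.0001 -0.0008  0.0002 -0.0005 -0.0001 -0.0013  0.    ]
0.2 [-0.02995406  0.63123988  0.42104379  0.05961383] (array([2.79989093e-06]),) [ 0.0008  0.0001  0.0001  0.0001  0.0007 -0.0004  0.0003 -0.      0.0001
  0.0001 -0.0006  0.0002 -0.0003 -0.0001 -0.001   0.    ]
0.25 [0.02081493 0.63085534 0.42108314 0.06001337] (array([1.43021367e-06]),) [ 0.0006  0.0001  0.0001  0.0001  0.0004 -0.0004  0.0002 -0.      0.0001
  0.0001 -0.0004  0.0002 -0.0001 -0.0001 -0.0007  0.    ]
0.3 [0.07158391 0.63047079 0.42112249 0.0604129 ] (array([6.17485133e-07]),) [ 0.0003  0.0001  0.0001  0.0001  0.0002 -0.0004  0.     -0.      0.
  0.0002 -0.0002  0.0002  0.     -0.0001 -0.0004  0.    ]
```

```bash
sed -i 's/(.15,.2,.25,.3)/(.33,.35,.37,.39,.41)/' fk.py; python3 fk.py
```

```text
0.33 [0.1020453  0.63024006 0.4211461  0.06065262] (array([3.97183393e-07]),) [ 0.0002  0.0001  0.0001  0.0001  0.0001 -0.0004 -0.0001 -0.     -0.
  0.0002 -0.0001  0.0002  0.0002 -0.0001 -0.0002  0.    ]
0.35 [0.1223529  0.63008624 0.42116184 0.06081244] (array([3.6170531e-07]),) [ 0.0001  0.0001  0.0001  0.0001 -0.     -0.0004 -0.0001 -0.     -0.0001
  0.0002 -0.      0.0002  0.0002 -0.0001 -0.0001  0.    ]
0.37 [0.14266049 0.62993242 0.42117758 0.06097225] (array([4.15339021e-07]),) [ 0.      0.0001  0.0001  0.0001 -0.0001 -0.0004 -0.0002 -0.     -0.0001
  0.0002  0.      0.0002  0.0003 -0.0001  0.      0.    ]
0.39 [0.16296809 0.6297786  0.42119332 0.06113207] (array([5.58084527e-07]),) [-0.0001  0.0001  0.0001  0.0001 -0.0002 -0.0004 -0.0002 -0.     -0.0001
  0.0002  0.0001  0.0002  0.0004 -0.0001  0.0001  0.    ]
0.41 [0.18327568 0.62962478 0.42120906 0.06129188] (array([7.89941827e-07]),) [-0.0002  0.0001  0.0001  0.0001 -0.0003 -0.0004 -0.0003 -0.     -0.0001
  0.0002  0.0002  0.0002  0.0005 -0.0001  0.0003  0.    ]
```

```bash
cat > ik.py <<'E'
import numpy as np
from scipy.spatial.transform import Rotation as Rn
h,L1,L2,E,LAT,DT=.1224,.6301,.4212,.0608,.069,.35
lo=np.array([-2.89,-.75,.22,-1.18,.11,-2.7]);hi=np.array([2.89,2.08,2.7,4.32,2.71,2.7])
def wr(q1,q2,q3):
    s=q2+q3;f=L1*np.sin(q2)+L2*np.sin(s)+E*np.cos(s);z=h+L1*np.cos(q2)+L2*np.cos(s)-E*np.sin(s)
    c,sn=np.cos(q1),np.sin(q1);return np.array([c*f-sn*LAT,sn*f+c*LAT,z])
def fk(q):
    s=q[1]+q[2]
    R=Rn.from_euler('ZYZYZ',[q[0],s,q[3],q[4],q[5]+np.pi/2]); 
    return wr(*q[:3])+R.apply([0,0,DT]),R
def ik(p,R):
    W=p-R.apply([0,0,DT]); out=[]
    r=np.hypot(W[0],W[1]); 
    if r<LAT: return out
    f=np.sqrt(r*r-LAT*LAT); q1=np.arctan2(W[1],W[0])-np.arctan2(LAT,f)
    q1=(q1+np.pi)%(2*np.pi)-np.pi
    z=W[2]-h; le=np.hypot(L2,E); be=np.arctan2(E,L2) # link2 dir angle s+be
    d=np.hypot(f,z); c=(d*d-L1*L1-le*le)/(2*L1*le)
    if abs(c)>1:return out
    g=np.arccos(c); q3=g-be
    q2=np.arctan2(f,z)-np.arctan2(le*np.sin(g),L1+le*np.cos(g))
    M=(Rn.from_euler('ZY',[q1,q2+q3]).inv()*R).as_matrix()
    b=np.arctan2(np.hypot(M[0,2],M[1,2]),M[2,2]); q4=np.arctan2(M[1,2],M[0,2]); q6=np.arctan2(M[2,1],-M[2,0])-np.pi/2
    for k in(0,2*np.pi,-2*np.pi):
        for j in(0,2*np.pi,-2*np.pi):
            q=np.array([q1,q2,q3,q4+k,b,q6+j])
            if np.all(q>=lo)&np.all(q<=hi): out.append(q)
    return out
def Rt(yaw,pitch,sy=1): # tool z at heading yaw (deg), pitch down deg; tool y in vertical plane, up (sy=1)
    a=np.radians(yaw);b=np.radians(pitch)
    z=np.array([np.cos(b)*np.cos(a),np.cos(b)*np.sin(a),-np.sin(b)])
    y=sy*np.array([np.sin(b)*np.cos(a),np.sin(b)*np.sin(a),np.cos(b)])
    return Rn.from_matrix(np.c_[np.cross(y,z),y,z])
E
python3 - <<'E'
from ik import *
q=np.array([-.741,.23,1.32,-.001,1.585,-.689]); p,R=fk(q); print(p,R.as_matrix().round(3)); print(ik(p,R))
def lay(o,z,pitch=0):
    for yaw in range(-180,180,15):
        t=Rt(yaw,pitch); p=np.array([*o,z])-t.apply([0,0,.094])
        for q in ik(p,t): print(yaw,pitch,q.round(2),'elbow z',(h+L1*np.cos(q[1])).round(2),'W',wr(*q[:3]).round(2))
print('holder');lay((.465,-.333),.122)
print('case');lay((.40,.24),.052)
print('bench');lay((.45,-.1),.05,15)
E
```

```text
Traceback (most recent call last):
  File "ik.py", line 10, in fk
    R=Rn.from_euler('ZYZYZ',[q[0],s,q[3],q[4],q[5]+np.pi/2]);
  File "scipy/spatial/transform/_rotation.pyx", line 1413, in scipy.spatial.transform._rotation.Rotation.from_euler
ValueError: Expected axis specification to be a non-empty string of upto 3 characters, got ZYZYZ
```

```bash
sed -i "s|R=Rn.from_euler('ZYZYZ',.*|R=Rn.from_euler('ZYZ',[q[0],s,q[3]])*Rn.from_euler('YZ',[q[4],q[5]+np.pi/2])|" ik.py
cat > t.py <<'E'
from ik import *
q=np.array([-.741,.23,1.32,-.001,1.585,-.689]); p,R=fk(q); print(p,R.as_matrix().round(3)); print(ik(p,R))
def lay(o,z,pitch=0):
    for yaw in range(-180,180,15):
        t=Rt(yaw,pitch); p=np.array([*o,z])-t.apply([0,0,.094])
        for q in ik(p,t): print(yaw,pitch,q.round(2),'elbow z',(h+L1*np.cos(q[1])).round(2),'W',wr(*q[:3]).round(2))
print('holder');lay((.465,-.333),.122)
print('case');lay((.40,.24),.052)
print('bench');lay((.45,-.1),.05,15)
E
python3 t.py
```

```text
[ 0.46565045 -0.3329875   0.33388691] [[ 0.052  0.999  0.004]
 [ 0.999 -0.052 -0.005]
 [-0.005  0.004 -1.   ]]
[array([-7.410e-01,  2.300e-01,  1.320e+00, -1.000e-03,  1.585e+00,
       -6.890e-01])]
holder
-180 0 [-0.42  1.23  0.71 -0.89  2.59  2.33] elbow z 0.33 W [ 0.91 -0.33  0.12]
-165 0 [-0.31  1.16  0.91 -0.94  2.4   2.36] elbow z 0.38 W [ 0.89 -0.22  0.12]
-150 0 [-0.21  1.07  1.14 -0.98  2.21  2.41] elbow z 0.42 W [ 0.85 -0.11  0.12]
-135 0 [-0.11  0.99  1.38 -1.05  2.02  2.49] elbow z 0.47 W [ 0.78 -0.02  0.12]
-120 0 [-0.03  0.92  1.63 -1.15  1.84  2.61] elbow z 0.51 W [0.69 0.05 0.12]
45 0 [-1.45  0.9   1.69  0.99  1.89 -2.69] elbow z 0.51 W [ 0.15 -0.65  0.12]
60 0 [-1.34  0.97  1.44  0.9   2.07 -2.59] elbow z 0.48 W [ 0.24 -0.72  0.12]
75 0 [-1.22  1.05  1.2   0.84  2.26 -2.53] elbow z 0.43 W [ 0.35 -0.76  0.12]
90 0 [-1.11  1.13  0.97  0.78  2.45 -2.49] elbow z 0.39 W [ 0.46 -0.78  0.12]
105 0 [-0.99  1.21  0.76  0.7   2.64 -2.51] elbow z 0.34 W [ 0.58 -0.76  0.12]
case
-105 0 [ 0.83  1.14  1.17 -0.65  2.28  2.68] elbow z 0.38 W [0.51 0.67 0.05]
-90 0 [ 0.95  1.1   1.33 -0.75  2.13  2.68] elbow z 0.41 W [0.4  0.68 0.05]
bench
-135 15 [ 0.18  0.94  1.38 -0.65  1.99  2.66] elbow z 0.49 W [0.75 0.2  0.16]
-120 15 [ 0.29  0.88  1.55 -0.76  1.84  2.66] elbow z 0.52 W [0.66 0.27 0.16]
-105 15 [ 0.4   0.82  1.75 -0.87  1.68  2.7 ] elbow z 0.55 W [0.56 0.31 0.16]
```

```bash
cat > t2.py <<'E'
from ik import *
def lay(o,z,pitch=0,sy=-1):
    for yaw in range(-180,180,15):
        t=Rt(yaw,pitch,sy); p=np.array([*o,z])-t.apply([0,0,.094])
        for q in ik(p,t): print(yaw,pitch,q.round(2),'elbow z',(h+L1*np.cos(q[1])).round(2),'W',wr(*q[:3]).round(2))
print('holder');lay((.465,-.333),.122)
print('case');lay((.40,.24),.052)
print('bench');lay((.45,-.1),.05,15)
print('bench far+');lay((.55,-.05),.05,10,1)
E
python3 t2.py
```

```text
holder
-180 0 [-0.42  1.23  0.71 -0.89  2.59 -0.81] elbow z 0.33 W [ 0.91 -0.33  0.12]
-165 0 [-0.31  1.16  0.91 -0.94  2.4  -0.79] elbow z 0.38 W [ 0.89 -0.22  0.12]
-150 0 [-0.21  1.07  1.14 -0.98  2.21 -0.73] elbow z 0.42 W [ 0.85 -0.11  0.12]
-135 0 [-0.11  0.99  1.38 -1.05  2.02 -0.65] elbow z 0.47 W [ 0.78 -0.02  0.12]
-120 0 [-0.03  0.92  1.63 -1.15  1.84 -0.53] elbow z 0.51 W [0.69 0.05 0.12]
0 0 [-1.72  0.9   2.5   1.43  1.53 -0.26] elbow z 0.51 W [ 0.02 -0.33  0.12]
15 0 [-1.64  0.83  2.22  1.24  1.6   0.09] elbow z 0.55 W [ 0.04 -0.45  0.12]
30 0 [-1.55  0.85  1.95  1.09  1.73  0.3 ] elbow z 0.54 W [ 0.08 -0.55  0.12]
45 0 [-1.45  0.9   1.69  0.99  1.89  0.45] elbow z 0.51 W [ 0.15 -0.65  0.12]
60 0 [-1.34  0.97  1.44  0.9   2.07  0.55] elbow z 0.48 W [ 0.24 -0.72  0.12]
75 0 [-1.22  1.05  1.2   0.84  2.26  0.61] elbow z 0.43 W [ 0.35 -0.76  0.12]
90 0 [-1.11  1.13  0.97  0.78  2.45  0.65] elbow z 0.39 W [ 0.46 -0.78  0.12]
105 0 [-0.99  1.21  0.76  0.7   2.64  0.64] elbow z 0.34 W [ 0.58 -0.76  0.12]
case
-180 0 [0.2  1.18 1.06 0.31 2.45 0.24] elbow z 0.36 W [0.84 0.24 0.
[... 2589 characters left out ...]
 10 [-0.01  1.24  0.67 -0.49  2.56  2.67] elbow z 0.33 W [0.97 0.06 0.13]
-150 10 [ 0.11  1.19  0.82 -0.64  2.41  2.56] elbow z 0.36 W [0.93 0.17 0.13]
-135 10 [ 0.22  1.12  1.   -0.74  2.24  2.52] elbow z 0.4 W [0.86 0.26 0.13]
-120 10 [ 0.32  1.04  1.21 -0.83  2.05  2.52] elbow z 0.44 W [0.77 0.33 0.13]
-105 10 [ 0.42  0.97  1.44 -0.92  1.86  2.56] elbow z 0.48 W [0.66 0.37 0.13]
-90 10 [ 0.51  0.9   1.67 -1.04  1.68  2.65] elbow z 0.51 W [0.55 0.39 0.13]
90 10 [-0.82  0.95  1.51  0.79  1.9  -2.67] elbow z 0.49 W [ 0.55 -0.49  0.13]
105 10 [-0.7   1.02  1.28  0.7   2.08 -2.63] elbow z 0.45 W [ 0.66 -0.47  0.13]
120 10 [-0.59  1.1   1.06  0.6   2.26 -2.64] elbow z 0.41 W [ 0.77 -0.43  0.13]
```

```bash
cat > t3.py <<'E'
from plan import *
from ik import ik,fk,Rt
import sys
def path(p,R,p2,R2,n,hand,q,show=True):
    dv=(R.inv()*R2).as_rotvec(); out=[];ang=np.degrees(dv/n)
    for i in range(1,n+1):
        Ri=R*Rn.from_rotvec(dv*i/n); pi=p+(p2-p)*i/n
        S=ik(pi,Ri)
        if not S: print('  no IK',i,pi.round(3)); 
        else:
            qn=min(S,key=lambda s:np.abs(s-q).max()); dq=np.abs(qn-q).max()/.125
            W=pi-Ri.apply([0,0,.35])
            print('  ',i,qn.round(2),'maxrate %.2f'%dq,'W',W.round(2),'tail z %.3f'%(pi+Ri.apply([0,0,.174]))[2]); q=qn
    print('   per row turn',ang.round(2),'shift',[np.round((R*Rn.from_rotvec(dv*i/n)).inv().apply((p2-p)/n),4).tolist() for i in (0,n//2,n-1)])
    return p2,R2,q
if __name__=='__main__':
    p,R,s=cur(); q=s['qpos']
    P1=np.array([.47,-.33,.42])
    p,R,q=path(p,R,P1,down(-3),3,0,q)
    p,R,q=path(p,R,P1,down(-75),8,0,q)
    p,R,q=path(p,R,P1,down(-150),8,0,q)
    p,R,q=path(p,R,np.array([.62,-.245,.32]),Rt(-150,0),12,0,q)
    p,R,q=path(p,R,np.array([.546,-.286,.15]),Rt(-150,0),6,0,q)
E
python3 t3.py
```

```text
1 [-0.74  0.23  1.26 -0.    1.65 -0.69] maxrate 0.55 W [ 0.47 -0.33  0.71] tail z 0.188
   2 [-0.74  0.23  1.19 -0.    1.72 -0.68] maxrate 0.56 W [ 0.47 -0.33  0.74] tail z 0.217
   3 [-0.73  0.23  1.11  0.    1.8  -0.68] maxrate 0.59 W [ 0.47 -0.33  0.77] tail z 0.246
   per row turn [ 0.05  0.06 -0.  ] shift [[0.0008, 0.0016, -0.0291], [0.0009, 0.0015, -0.0291], [0.0009, 0.0015, -0.0291]]
   1 [-0.73  0.23  1.11 -0.    1.8  -0.52] maxrate 1.26 W [ 0.47 -0.33  0.77] tail z 0.246
   2 [-0.73  0.23  1.11  0.    1.8  -0.37] maxrate 1.26 W [ 0.47 -0.33  0.77] tail z 0.246
   3 [-0.73  0.23  1.11 -0.    1.8  -0.21] maxrate 1.26 W [ 0.47 -0.33  0.77] tail z 0.246
   4 [-0.73  0.23  1.11  0.    1.8  -0.05] maxrate 1.26 W [ 0.47 -0.33  0.77] tail z 0.246
   5 [-0.73  0.23  1.11 -0.    1.8   0.11] maxrate 1.26 W [ 0.47 -0.33  0.77] tail z 0.246
   6 [-0.73  0.23  1.11  0.    1.8   0.26] maxrate 1.26 W [ 0.47 -0.33  0.77] tail z 0.246
   7 [-0.73  0.23  1.11 -0.    1.8   0.42] maxrate 1.26 W [ 0.47 -0.33  0.77] tail z 0.246
   8 [-0.73  0.23  1.11 -0.    1.8   0.58] maxrate 1.26 W [ 0.47 -0.3
[... 1933 characters left out ...]
0. ] shift [[0.0001, -0.0144, 0.0083], [0.0001, -0.0161, -0.0043], [0.0001, -0.0101, -0.0132]]
  no IK 1 [ 0.608 -0.252  0.292]
   2 [-0.17  0.99  0.94 -1.17  2.38  2.1 ] maxrate 1.04 W [ 0.9  -0.08  0.26] tail z 0.263
   3 [-0.18  1.    1.   -1.12  2.34  2.18] maxrate 0.64 W [ 0.89 -0.09  0.24] tail z 0.235
   4 [-0.19  1.01  1.05 -1.07  2.3   2.25] maxrate 0.57 W [ 0.87 -0.1   0.21] tail z 0.207
   5 [-0.2   1.02  1.1  -1.04  2.26  2.32] maxrate 0.52 W [ 0.86 -0.1   0.18] tail z 0.178
   6 [-0.21  1.04  1.14 -1.    2.22  2.38] maxrate 0.48 W [ 0.85 -0.11  0.15] tail z 0.150
   per row turn [0. 0. 0.] shift [[-0.0002, -0.0283, 0.0141], [-0.0002, -0.0283, 0.0141], [-0.0002, -0.0283, 0.0141]]
```

```bash
cat > obs.py <<'E'
from h import *
P=np.concatenate([cloud(n,np.load(n+'0.npz')['d']).reshape(-1,3) for n in('top','scene')])
P=P[(P[:,2]>.012)&(P[:,2]<.3)&(P[:,0]>.1)&(P[:,0]<1.1)&(abs(P[:,1])<.95)&~((P[:,0]<.3)&(P[:,1]>.3))]
def segd(a,b,excl=None):
    Q=P if excl is None else P[np.linalg.norm(P[:,:2]-excl[:2],axis=1)>excl[2]]
    d=b-a;t=np.clip((Q-a)@d/(d@d),0,1);r=np.linalg.norm(Q-a-t[:,None]*d,axis=1);i=r.argmin();return round(r[i],3),Q[i].round(3)
E
cat > t4.py <<'E'
from t3 import *
from obs import *
from ik import *
for yaw in(-150,-165,-180):
    t=Rt(yaw,0);p=np.array([.465,-.333,.125])-t.apply([0,0,.094])
    for q in ik(p,t):
        W=wr(*q[:3]); f=wr(q[0],q[1],q[2]); El=np.array([np.cos(q[0])*L1*np.sin(q[1])-np.sin(q[0])*LAT,np.sin(q[0])*L1*np.sin(q[1])+np.cos(q[0])*LAT,h+L1*np.cos(q[1])])
        print(yaw,q.round(2),p.round(3),'tool',segd(W,p,(.465,-.333,.09)),'fore',segd(W,El,(.465,-.333,.09)),W.round(3),El.round(3))
E
python3 t4.py
```

```text
-150 [-0.21  1.07  1.14 -0.99  2.21  2.41] [ 0.546 -0.286  0.125] tool (np.float64(0.03), array([ 0.726, -0.161,  0.101])) fore (np.float64(0.1), array([ 0.739, -0.124,  0.098])) [ 0.85  -0.111  0.125] [ 0.555 -0.048  0.425]
-165 [-0.31  1.15  0.91 -0.94  2.4   2.35] [ 0.556 -0.309  0.125] tool (np.float64(0.087), array([ 0.94 , -0.289,  0.105])) fore (np.float64(0.087), array([ 0.94 , -0.289,  0.105])) [ 0.894 -0.218  0.125] [ 0.569 -0.112  0.379]
-180 [-0.42  1.23  0.71 -0.9   2.59  2.32] [ 0.559 -0.333  0.125] tool (np.float64(0.03), array([ 0.932, -0.329,  0.105])) fore (np.float64(0.03), array([ 0.932, -0.329,  0.105])) [ 0.909 -0.333  0.125] [ 0.57  -0.181  0.332]
```

```bash
cat > t5.py <<'E'
from t3 import *
from obs import *
from ik import *
def lay(yaw,z): 
    t=Rt(yaw,0); return np.array([.453,-.336,z])-t.apply([0,0,.094]),t
for yaw in(-158,-162,-165,-168):
    p,t=lay(yaw,.125)
    for q in ik(p,t):
        W=wr(*q[:3]); El=np.array([np.cos(q[0])*L1*np.sin(q[1])-np.sin(q[0])*LAT,np.sin(q[0])*L1*np.sin(q[1])+np.cos(q[0])*LAT,h+L1*np.cos(q[1])])
        print(yaw,q.round(2),p.round(3),'tool',segd(W,p,(.465,-.333,.09)),'fore',segd(W,El,(.465,-.333,.09)),W.round(3))
p,R,s=cur(); q=s['qpos']
P1=np.array([.47,-.33,.42]); Y=-162
p,R,q=path(p,R,P1,down(-3),3,0,q)
p,R,q=path(p,R,P1,down(-80),8,0,q)
p,R,q=path(p,R,P1,down(Y),9,0,q)
p2,t=lay(Y,.22)
p,R,q=path(p,R,p2,t,12,0,q)
p2,t=lay(Y,.127)
p,R,q=path(p,R,p2,t,6,0,q)
E
python3 t5.py
```

```text
-158 [-0.27  1.1   1.06 -0.95  2.29  2.4 ] [ 0.54  -0.301  0.125] tool (np.float64(0.063), array([ 0.726, -0.165,  0.097])) fore (np.float64(0.104), array([ 0.741, -0.144,  0.099])) [ 0.865 -0.17   0.125]
-162 [-0.3   1.12  1.   -0.93  2.34  2.39] [ 0.542 -0.307  0.125] tool (np.float64(0.083), array([ 0.726, -0.165,  0.097])) fore (np.float64(0.111), array([ 0.738, -0.155,  0.1  ])) [ 0.875 -0.199  0.125]
-165 [-0.32  1.14  0.96 -0.92  2.38  2.38] [ 0.544 -0.312  0.125] tool (np.float64(0.092), array([ 0.94 , -0.289,  0.105])) fore (np.float64(0.092), array([ 0.94 , -0.289,  0.105])) [ 0.882 -0.221  0.125]
-168 [-0.34  1.15  0.91 -0.91  2.42  2.37] [ 0.545 -0.316  0.125] tool (np.float64(0.073), array([ 0.94 , -0.289,  0.105])) fore (np.float64(0.073), array([ 0.94 , -0.289,  0.105])) [ 0.887 -0.244  0.125]
   1 [-0.74  0.23  1.26 -0.    1.65 -0.69] maxrate 0.55 W [ 0.47 -0.33  0.71] tail z 0.188
   2 [-0.74  0.23  1.19 -0.    1.72 -0.68] maxrate 0.56 W [ 0.47 -0.33  0.74] tail z 0.217
   3 [-0.73  0.23  1.11  0.    1.8  -0.68] maxrate 0.59 W [ 0.47 -0.33  0.77] tail z 0.246
   per 
[... 2996 characters left out ...]
0.0167], [0.0, -0.0163, 0.0073], [0.0, -0.0174, -0.0041]]
   1 [-0.3   1.04  0.99 -1.02  2.4   2.27] maxrate 0.21 W [ 0.88 -0.2   0.2 ] tail z 0.205
   2 [-0.3   1.05  0.99 -1.    2.39  2.3 ] maxrate 0.20 W [ 0.88 -0.2   0.19] tail z 0.189
   3 [-0.3   1.07  0.99 -0.98  2.38  2.32] maxrate 0.19 W [ 0.88 -0.2   0.17] tail z 0.173
   4 [-0.3   1.08  1.   -0.97  2.36  2.34] maxrate 0.18 W [ 0.88 -0.2   0.16] tail z 0.158
   5 [-0.3   1.1   1.   -0.95  2.35  2.36] maxrate 0.17 W [ 0.88 -0.2   0.14] tail z 0.143
   6 [-0.3   1.12  1.   -0.94  2.34  2.38] maxrate 0.16 W [ 0.88 -0.2   0.13] tail z 0.127
   per row turn [0. 0. 0.] shift [[0.0, -0.0155, 0.0], [0.0, -0.0155, 0.0], [0.0, -0.0155, 0.0]]
```

Request:
drive_tool(
  motion="0 0 3 0.001 0.0015 -0.027 0; 0 0 7 0.001 0.001 -0.03 0; 0 0 9.5 0 0 -0.028 0; 0 0 9.5 0 0 0 0; 0 0 9.5 0 0 0 0; 0 0 9.5 0 0 0 0; 0 0 9.5 0 0 0 0; 0 0 9.5 0 0 0 0; 0 0 9.5 0 0 0 0; 0 0 9.5 0 0 0 0; 0 0 9.5 0 0 0 0; 0 0 9.5 0 0 0 0",
  newtons=100,
)

```text
clock: 8.18
position: [0.4647, -0.3274, 0.406]
ee_rot: [-0.006, 0.982, -0.187, -0.01]
contact_force: [-0.5, -0.8, -2.0]
width: 0.0184
```

```bash
python3 - <<'E'
from t3 import *
st()
E
```

```text
t 8.18 p [ 0.4647 -0.3274  0.406 ] z [-0.018  0.016 -1.   ] y [-0.367 -0.93  -0.008] F [-0.5 -0.8 -2. ] M [-0.01  0.01 -0.02] w 0.0184 q [-7.360e-01  2.370e-01  1.140e+00 -1.000e-03  1.788e+00  1.211e+00]
```

Request:
drive_tool(
  motion="0 0 9.5 0 0 0 0; 0 0 9.5 0 0 0 0; 0 0 9.5 0 0 0 0; 0 0 9.5 0 0 0 0; 0 0 5 0 0 0 0; 0 0 3 0 0 0 0; 0 0 0 0 0 0 0",
)

```text
clock: 9.05
position: [0.4629, -0.3257, 0.3973]
ee_rot: [-0.002, 0.823, -0.567, -0.02]
contact_force: [-0.7, 0.1, -2.9]
width: 0.0181
```

```bash
python3 - <<'E'
from t3 import *
st()
p,R,s=cur();Y=-162
print(np.degrees(np.arctan2(R.as_matrix()[1,1],R.as_matrix()[0,1])))
t=Rt(Y,0);p2=np.array([.453,-.336,.22])-t.apply([0,0,.094])
dv=(R.inv()*t).as_rotvec(); print(np.degrees(dv))
rows(p,R,p2,t,12,0)
E
```

```text
t 9.05 p [ 0.4629 -0.3257  0.3973] z [-0.03   0.027 -0.999] y [-0.934 -0.357  0.019] F [-0.7  0.1 -2.9] M [-0.02 -0.05  0.  ] w 0.0181 q [-7.360e-01  2.430e-01  1.154e+00 -1.000e-03  1.785e+00  2.041e+00]
-159.08922835585395
[-88.84181018  -0.68547059   3.84368867]
-7.4 -0.1 0.3 0.0014 -0.0070 0.0146 0; -7.4 -0.1 0.3 0.0014 -0.0089 0.0136 0; -7.4 -0.1 0.3 0.0014 -0.0105 0.0123 0; -7.4 -0.1 0.3 0.0013 -0.0120 0.0109 0; -7.4 -0.1 0.3 0.0012 -0.0134 0.0092 0; -7.4 -0.1 0.3 0.0012 -0.0144 0.0074 0; -7.4 -0.1 0.3 0.0011 -0.0153 0.0055 0; -7.4 -0.1 0.3 0.0010 -0.0159 0.0035 0; -7.4 -0.1 0.3 0.0009 -0.0162 0.0014 0; -7.4 -0.1 0.3 0.0008 -0.0162 -0.0007 0; -7.4 -0.1 0.3 0.0007 -0.0160 -0.0028 0; -7.4 -0.1 0.3 0.0006 -0.0155 -0.0048 0
max 7.403484181861187 0.01626783524562154
```

Request:
drive_tool(
  motion="-7.4 0 0.3 0.0015 -0.007 0.012 0; -7.4 0 0.3 0.0015 -0.009 0.011 0; -7.4 0 0.3 0.0015 -0.01 0.01 0; -7.4 0 0.3 0.0015 -0.011 0.009 0; -7.4 0 0.3 0.001 -0.012 0.008 0; -7.4 0 0.3 0.001 -0.013 0.006 0; -7.4 0 0.3 0.001 -0.013 0.005 0; 0 0 0 0 0 0 0",
)

```text
clock: 10.05
position: [0.5118, -0.3167, 0.3006]
ee_rot: [0.365, 0.731, -0.509, -0.271]
contact_force: [-0.3, 0.4, -3.9]
width: 0.018
```

```bash
cat > nx.py <<'E'
from t3 import *
import sys
st()
p,R,s=cur();Y=-162
z=float(sys.argv[1]);n=int(sys.argv[2])
t=Rt(Y,0);p2=np.array([.453,-.336,z])-t.apply([0,0,.094])
rows(p,R,p2,t,n,0)
path(p,R,p2,t,n,0,s['qpos'])
E
python3 nx.py .21 6
```

```text
t 10.05 p [ 0.5118 -0.3167  0.3006] z [-0.768 -0.258 -0.587] y [-0.547 -0.215  0.809] F [-0.3  0.4 -3.9] M [ 0.25 -0.94 -0.01] w 0.018 q [-0.359  0.702  0.971 -0.668  2.171  2.247]
-6.0 -0.2 0.3 0.0005 -0.0154 0.0045 0; -6.0 -0.2 0.3 0.0005 -0.0157 0.0029 0; -6.0 -0.2 0.3 0.0004 -0.0160 0.0012 0; -6.0 -0.2 0.3 0.0003 -0.0160 -0.0004 0; -6.0 -0.2 0.3 0.0002 -0.0159 -0.0021 0; -6.0 -0.2 0.3 0.0001 -0.0156 -0.0037 0
max 5.986733757742094 0.016019430489700857
   1 [-0.35  0.74  0.99 -0.73  2.2   2.25] maxrate 0.51 W [ 0.8  -0.22  0.46] tail z 0.199
   2 [-0.33  0.8   0.99 -0.79  2.24  2.26] maxrate 0.47 W [ 0.83 -0.21  0.41] tail z 0.200
   3 [-0.32  0.86  0.99 -0.85  2.28  2.26] maxrate 0.47 W [ 0.84 -0.21  0.36] tail z 0.202
   4 [-0.31  0.91  0.99 -0.91  2.32  2.27] maxrate 0.47 W [ 0.86 -0.2   0.31] tail z 0.204
   5 [-0.3   0.97  0.98 -0.96  2.36  2.27] maxrate 0.47 W [ 0.87 -0.2   0.26] tail z 0.207
   6 [-0.3   1.03  0.98 -1.02  2.4   2.26] maxrate 0.48 W [ 0.88 -0.2   0.21] tail z 0.210
   per row turn [-5.99 -0.18  0.31] shift [[0.0005, -0.0154, 0.0045], [0.0003, -0.016, -0.0004], [0.0001, -0.0156, -0.0037]]
```

Request:
drive_tool(
  motion="-6 -0.2 0.3 0.0005 -0.013 0.0045 0; -6 -0.2 0.3 0.0005 -0.013 0.003 0; -6 -0.2 0.3 0.0005 -0.013 0.0015 0; -6 -0.2 0.3 0.0005 -0.012 0 0; -5 -0.2 0.3 0 -0.01 -0.002 0; 0 0 0 0 0 0 0",
)

```text
clock: 10.8
position: [0.5307, -0.3158, 0.2488]
ee_rot: [0.531, 0.61, -0.445, -0.385]
contact_force: [0.2, -0.2, -2.6]
width: 0.0183
```

```bash
python3 nx.py .15 5; python3 - <<'E'
from h import *
for n in('scene','top'):
    grab(n,n+'4')
im=cv2.imread('pics/scene4.png'); cv2.imwrite('pics/scene4c.png',cv2.resize(im[130:300,110:330],None,fx=3.5,fy=3.5,interpolation=cv2.INTER_CUBIC))
im=cv2.imread('pics/top4.png'); cv2.imwrite('pics/top4c.png',cv2.resize(im[30:260,230:450],None,fx=2.6,fy=2.6,interpolation=cv2.INTER_CUBIC))
E
```

```text
t 10.8 p [ 0.5307 -0.3158  0.2488] z [-0.942 -0.305 -0.14 ] y [-0.134 -0.041  0.99 ] F [ 0.2 -0.2 -2.6] M [ 0.38 -1.06  0.01] w 0.0183 q [-0.307  0.964  0.943 -0.966  2.366  2.242]
-1.6 0.0 -0.0 -0.0010 -0.0199 0.0000 0; -1.6 0.0 -0.0 -0.0010 -0.0199 -0.0005 0; -1.6 0.0 -0.0 -0.0010 -0.0199 -0.0011 0; -1.6 0.0 -0.0 -0.0010 -0.0199 -0.0017 0; -1.6 0.0 -0.0 -0.0010 -0.0198 -0.0022 0
max 1.612914302458402 0.019975659037899142
   1 [-0.31  0.96  0.99 -0.96  2.35  2.27] maxrate 0.37 W [ 0.86 -0.21  0.27] tail z 0.209
   2 [-0.31  0.99  1.   -0.96  2.35  2.29] maxrate 0.25 W [ 0.87 -0.2   0.24] tail z 0.195
   3 [-0.31  1.03  1.   -0.96  2.35  2.31] maxrate 0.26 W [ 0.87 -0.2   0.21] tail z 0.180
   4 [-0.3   1.06  1.   -0.96  2.36  2.33] maxrate 0.26 W [ 0.87 -0.2   0.18] tail z 0.165
   5 [-0.3   1.09  1.   -0.96  2.36  2.35] maxrate 0.27 W [ 0.88 -0.2   0.15] tail z 0.150
   per row turn [-1.61  0.02 -0.03] shift [[-0.001, -0.0199, 0.0], [-0.001, -0.0199, -0.0011], [-0.001, -0.0198, -0.0022]]
```

View pics/scene4c.png

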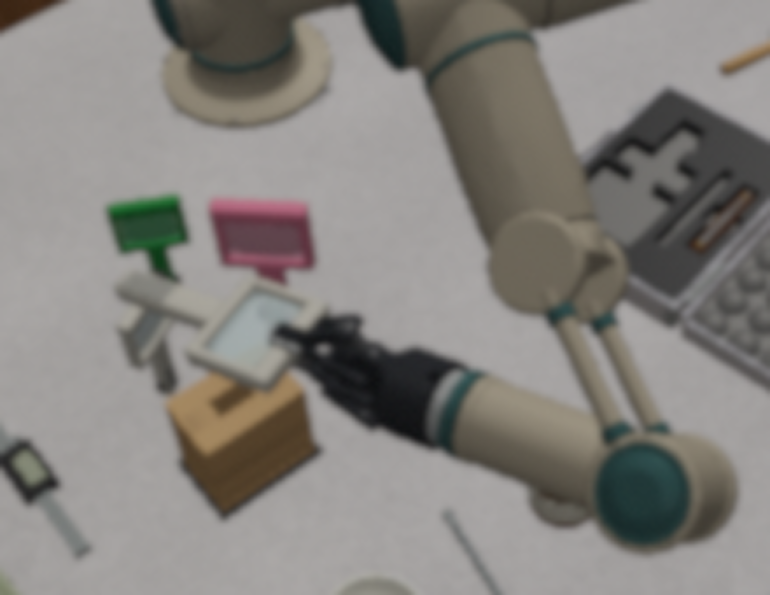

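View pics/top4c.png

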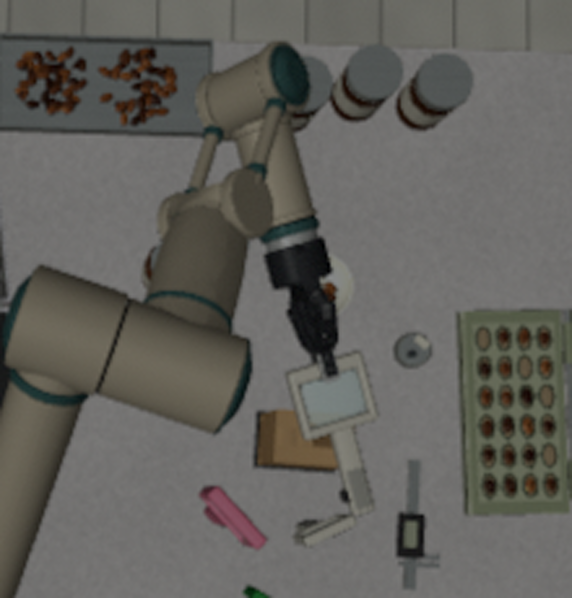

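```bash
python3 - <<'E'
from plan import *
from obs import P
p,R,s=cur(); m=R.as_matrix()
for k in(.25,.3,.35,.4):
    W=p-R.apply([0,0,k]); print(k,W.round(3),((proj('top',W)-[230,30])*2.6).round(0),((proj('scene',W)-[110,130])*3.5).round(0))
# jar positions nearby
for c in [(.95,-.29),(.72,-.13)]:
    Q=P[np.linalg.norm(P[:,:2]-c,axis=1)<.07]; Q=Q[Q[:,2]>.085]; print(Q.mean(0),Q.min(0),Q.max(0))
E
```

```text
0.25 [ 0.766 -0.24   0.288] [[276. 184.]] [[527. 436.]]
0.3 [ 0.813 -0.224  0.295] [[266. 144.]] [[584. 458.]]
0.35 [ 0.86  -0.209  0.302] [[255. 103.]] [[644. 481.]]
0.4 [ 0.907 -0.194  0.309] [[244.  63.]] [[706. 505.]]
[ 0.96818338 -0.31808528  0.10446529] [ 0.92928215 -0.35822508  0.08703386] [ 1.00942745 -0.27688896  0.11226783]
[ 0.71173122 -0.13721407  0.09534042] [ 0.67967627 -0.16799658  0.08534821] [ 0.74324982 -0.10429288  0.10368159]
```

Request:
drive_tool(
  motion="-1.6 0 0 -0.001 -0.015 0 0; -1.6 0 0 -0.001 -0.018 -0.001 0; -1.6 0 0 -0.001 -0.018 -0.001 0; -1.4 0 0 -0.001 -0.018 -0.002 0; -1 0 0 -0.001 -0.015 -0.002 0; 0 0 0 0 0 0 0",
)

```text
clock: 11.65
position: [0.5427, -0.3077, 0.1648]
ee_rot: [0.568, 0.575, -0.422, -0.41]
contact_force: [0.5, -0.2, -3.0]
width: 0.0185
```

```bash
python3 nx.py .13 4
```

```text
t 11.65 p [ 0.5427 -0.3077  0.1648] z [-0.952 -0.307 -0.017] y [-0.019  0.003  1.   ] F [ 0.5 -0.2 -3. ] M [ 0.32 -1.06  0.06] w 0.0185 q [-0.293  1.105  0.946 -0.963  2.376  2.335]
-0.3 0.0 -0.1 -0.0003 -0.0087 0.0002 0; -0.3 0.0 -0.1 -0.0003 -0.0087 0.0001 0; -0.3 0.0 -0.1 -0.0002 -0.0087 0.0001 0; -0.3 0.0 -0.1 -0.0002 -0.0087 0.0001 0
max 0.25044353549611 0.00870478475060221
   1 [-0.3   1.08  0.99 -0.96  2.36  2.35] maxrate 0.38 W [ 0.88 -0.2   0.16] tail z 0.154
   2 [-0.3   1.09  1.   -0.95  2.35  2.36] maxrate 0.08 W [ 0.88 -0.2   0.15] tail z 0.146
   3 [-0.3   1.1   1.   -0.94  2.35  2.37] maxrate 0.09 W [ 0.88 -0.2   0.14] tail z 0.138
   4 [-0.3   1.11  1.   -0.94  2.35  2.38] maxrate 0.09 W [ 0.88 -0.2   0.13] tail z 0.130
   per row turn [-0.25  0.03 -0.13] shift [[-0.0003, -0.0087, 0.0002], [-0.0002, -0.0087, 0.0001], [-0.0002, -0.0087, 0.0001]]
```

Request:
drive_tool(
  motion="-0.4 0 0 0 -0.007 0 0; -0.4 0 0 0 -0.007 0 0; -0.3 0 0 0 -0.006 0 0; 0 0 0 0 0 0 0",
)

```text
clock: 12.15
position: [0.5433, -0.308, 0.1449]
ee_rot: [0.574, 0.569, -0.419, -0.413]
contact_force: [-0.4, -0.7, -2.4]
width: 0.018
```

```bash
python3 nx.py .123 4|head -3; python3 - <<'E'
from h import *
im,d=grab('scene','scene5'); 
im=cv2.imread('pics/scene5.png'); cv2.imwrite('pics/scene5c.png',cv2.resize(im[190:280,120:230],None,fx=6,fy=6,interpolation=cv2.INTER_CUBIC))
E
```

```text
t 12.15 p [ 0.5433 -0.308   0.1449] z [-0.952 -0.307  0.001] y [-0.002  0.011  1.   ] F [-0.4 -0.7 -2.4] M [ 0.31 -1.03 -0.02] w 0.018 q [-0.293  1.135  0.945 -0.957  2.373  2.358]
0.0 0.0 -0.2 -0.0004 -0.0055 0.0001 0; 0.0 0.0 -0.2 -0.0004 -0.0055 0.0001 0; 0.0 0.0 -0.2 -0.0003 -0.0055 0.0001 0; 0.0 0.0 -0.2 -0.0003 -0.0055 0.0001 0
max 0.16087284082777983 0.005484189119539344
```

View pics/scene5c.png

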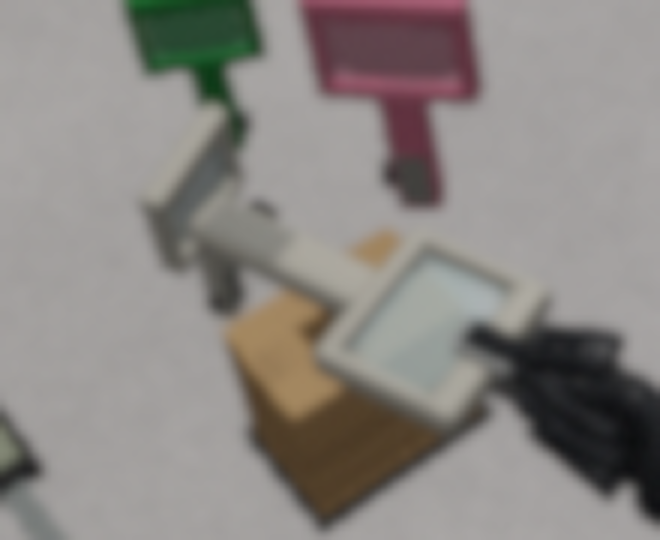

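```bash
python3 - <<'E'
from plan import *
from obs import P
Q=P[(P[:,0]<.42)&(P[:,0]>.25)&(P[:,1]<-.27)&(P[:,1]>-.45)&(P[:,2]>.05)]
print(Q.min(0),Q.max(0)); T=Q[Q[:,2]>Q[:,2].max()-.02]; print(T.min(0),T.max(0))
print(cv2.minAreaRect((T[:,:2]*1000).astype(np.float32)))
# current depth: mag points
d=np.load('scene5.npz')['d']; C=cloud('scene',d).reshape(-1,3)
p,R,s=cur()
L=R.inv().apply(C-p) # tool frame; tail at z .174
k=(L[:,2]>.08)&(L[:,2]<.2)&(abs(L[:,0])<.06)&(abs(L[:,1])<.03)
S=L[k];print('tool-frame top face y:',np.percentile(S[:,1],[5,50,95]),'tail z',S[abs(S[:,0])<.02][:,2].max())
for a in np.arange(.08,.18,.02):
    m=(S[:,2]>a)&(S[:,2]<a+.02)&(S[:,1]>0); print(round(a,2),np.median(S[m,1]).round(4),S[m,0].min().round(3),S[m,0].max().round(3))
E
```

```text
[ 0.31834644 -0.38176718  0.05001517] [ 0.36564231 -0.30859235  0.16074489]
[ 0.31834644 -0.38176718  0.14104522] [ 0.36338086 -0.3100536   0.16074489]
((340.6046447753906, -345.11871337890625), (17.391307830810547, 77.86672973632812), 26.14078712463379)
tool-frame top face y: [-0.02941124  0.00723585  0.01246267] tail z 0.1999982063922618
0.08 0.0088 -0.016 0.014
0.1 0.0086 -0.016 0.014
0.12 0.0087 -0.024 0.014
0.14 0.0087 -0.023 0.015
0.16 0.0078 -0.016 0.012
```

Request:
drive_tool(
  motion="0 0 -0.3 0 -0.005 -0.004 0; 0 0 -0.3 0 -0.005 -0.004 0; 0 0 0 0 -0.003 0 0; 0 0 0 0 0 0 0",
)

```text
clock: 12.7
position: [0.5518, -0.3054, 0.1322]
ee_rot: [0.572, 0.571, -0.417, -0.416]
contact_force: [-0.1, -0.1, -2.4]
width: 0.0184
```

```bash
python3 nx.py .123 4|head -3
```

```text
t 12.7 p [ 0.5518 -0.3054  0.1322] z [-0.952 -0.306 -0.001] y [-0.001  0.002  1.   ] F [-0.1 -0.1 -2.4] M [ 0.32 -1.18  0.01] w 0.0184 q [-0.288  1.159  0.915 -0.955  2.379  2.347]
-0.0 0.0 -0.0 -0.0004 -0.0023 0.0023 0; -0.0 0.0 -0.0 -0.0004 -0.0023 0.0023 0; -0.0 0.0 -0.0 -0.0004 -0.0023 0.0023 0; -0.0 0.0 -0.0 -0.0004 -0.0023 0.0023 0
max 0.038804054545582244 0.003309842705433644
```

Request:
drive_tool(
  motion="0 0 0 0 -0.003 0 0; 0 0 0 0 -0.002 0 0; 0 0 0 0 -0.0015 0 0; 0 0 0 0 0 0 0",
)

```text
clock: 13.2
position: [0.5517, -0.3055, 0.1255]
ee_rot: [0.572, 0.571, -0.417, -0.416]
contact_force: [0.5, -0.1, -2.0]
width: 0.0179
```

```bash
python3 nx.py .123 4|head -1
```

```text
t 13.2 p [ 0.5517 -0.3055  0.1255] z [-0.952 -0.306 -0.001] y [-0.001  0.002  1.   ] F [ 0.5 -0.1 -2. ] M [ 0.31 -1.13 -0.  ] w 0.0179 q [-0.288  1.167  0.915 -0.949  2.374  2.356]
```

Request:
drive_tool(
  motion="0 0 0 0 -0.0015 0 0; 0 0 0 0 -0.001 0 0; 0 0 0 0 0 0 0",
)

```text
clock: 13.58
position: [0.5517, -0.3055, 0.1234]
ee_rot: [0.572, 0.571, -0.417, -0.416]
contact_force: [-0.2, 0.8, -2.1]
width: 0.0177
```

```bash
python3 nx.py .123 4|head -1
```

```text
t 13.57 p [ 0.5517 -0.3055  0.1234] z [-0.952 -0.306  0.   ] y [-0.001  0.003  1.   ] F [-0.2  0.8 -2.1] M [ 0.29 -0.98  0.01] w 0.0177 q [-0.288  1.169  0.915 -0.947  2.373  2.359]
```

Request:
drive_tool(
  motion="0 0 0 0 -0.0015 0 0; 0 0 0 0 -0.0015 0 0; 0 0 0 0 0 0 0",
)

```text
clock: 13.95
position: [0.5517, -0.3053, 0.1226]
ee_rot: [0.573, 0.569, -0.418, -0.416]
contact_force: [0.2, -1.0, 0.2]
width: 0.018
```

```bash
python3 nx.py .123 4|head -1
```

```text
t 13.95 p [ 0.5517 -0.3053  0.1226] z [-0.952 -0.306  0.003] y [0.001 0.007 1.   ] F [ 0.2 -1.   0.2] M [ 0.18 -0.54  0.15] w 0.018 q [-0.288  1.172  0.915 -0.948  2.375  2.363]
```

Request:
drive_tool(
  motion="0 0 0 0 0 0 24; 0 0 0 0 0 0 27; 0 0 0 0 0 0 30; 0 0 0 0 0 0 35; 0 0 0 0 0 0 40; 0 0 0 0 0 0 45",
  newtons=20,
)

```text
clock: 14.7
position: [0.5515, -0.3049, 0.1224]
ee_rot: [0.573, 0.569, -0.418, -0.416]
contact_force: [-0.3, -0.2, 0.9]
width: 0.0385
```

```bash
python3 nx.py .123 4|head -1;  python3 - <<'E'
from h import *
im,d=grab('scene','scene6'); 
im=cv2.imread('pics/scene6.png'); cv2.imwrite('pics/scene6c.png',cv2.resize(im[190:280,120:230],None,fx=6,fy=6,interpolation=cv2.INTER_CUBIC))
E
```

```text
t 14.7 p [ 0.5515 -0.3049  0.1224] z [-0.952 -0.305  0.003] y [0.001 0.006 1.   ] F [-0.3 -0.2  0.9] M [ 0.15 -0.43 -0.03] w 0.0385 q [-0.288  1.172  0.915 -0.947  2.375  2.363]
```

View pics/scene6c.png

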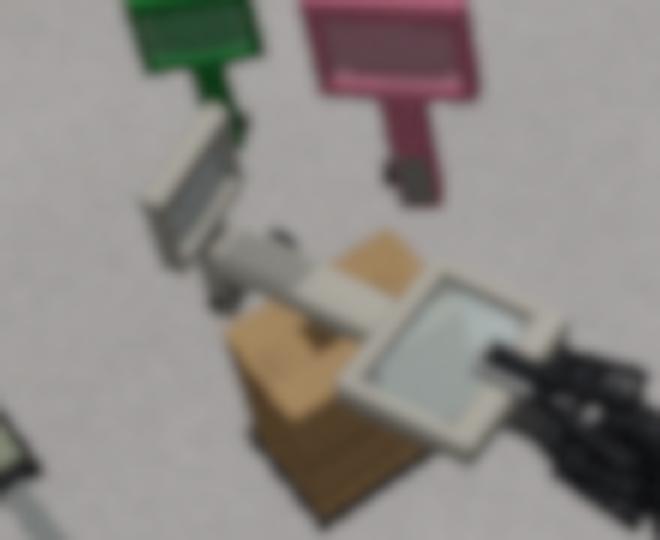

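```bash
cat > mag.py <<'E'
from plan import *
from scipy.optimize import minimize
def sdm(q):
    S=[np.array([[30,-49],[120,49]]),np.array([[-80,-15],[31,15]]),np.array([[-60,0],[-44,22]])]
    r=[np.minimum(np.minimum(q[:,0]-b[0,0],b[1,0]-q[:,0]),np.minimum(q[:,1]-b[0,1],b[1,1]-q[:,1])) for b in S]
    return np.max(r,0)
def magfit(n,d,o,ang,ztop,tol=.008,show=True,rad=.16):
    C=cloud(n,d).reshape(-1,3); Q=C[(np.linalg.norm(C[:,:2]-o,axis=1)<rad)]
    T=Q[abs(Q[:,2]-ztop)<tol]*1000
    A=np.c_[T[:,:2]/1000-o,np.ones(len(T))]; 
    def tr(x,Q):
        a=x[2];X=np.array([np.cos(a),np.sin(a)]);Y=np.array([-X[1],X[0]]);dd=Q[:,:2]-x[:2]
        return np.c_[dd@X,dd@Y]
    def cost(x):
        b=sdm(tr(x,T)); return np.clip(-b,0,8).sum() 
    x0=np.array([o[0]*1000,o[1]*1000,np.radians(ang)])
    best=None
    for k in range(6):
        rng=np.random.default_rng(k)
        s=np.vstack([x0]+[x0+rng.normal(0,1,3)*[6,6,.05] for _ in range(3)])
        r=minimize(cost,s[0],method='Nelder-Mead',options=dict(initial_simplex=s,maxiter=500))
        if best is None or r.fun<best.fun: best=r
    L=tr(best.x,T); m=sdm(L)>3
    c,*_=np.linalg.lstsq(np.c_[L[m],np.ones(m.sum())],T[m,2],rcond=None)
    if show: print(n,'origin',best.x[:2].round(1),'ang %.2f'%np.degrees(best.x[2]),'cost %.0f'%best.fun,len(T),'plane slopes',c[:2].round(4),'ztop@0 %.1f'%c[2])
    return best.x
E
python3 - <<'E'
from mag import *
magfit('scene',np.load('scene6.npz')['d'],np.array([.461,-.333]),18,.132)
E
```

```text
scene origin [ 463.1 -332.8] ang 17.95 cost 1010 1048 plane slopes [-0.0205 -0.0039] ztop@0 131.7
```

Request:
drive_tool(
  motion="0 0 0 0 0.0005 -0.008 45; 0 0 0 0 0.0005 -0.016 45; 0 0 0 0 0.001 -0.02 45; 0 0 0 0 0.001 -0.02 45; 0 0 0 0 0.004 -0.02 45; 0 0 0 0 0.01 -0.01 45; 0 0 0 0 0.01 0 60",
)

```text
clock: 15.62
position: [0.6403, -0.2719, 0.1469]
ee_rot: [0.572, 0.57, -0.418, -0.416]
contact_force: [-0.2, 0.1, 0.5]
width: 0.0512
```

```bash
python3 nx.py .123 4|head -1;  python3 - <<'E'
from mag import *
im,d=grab('scene','scene7'); 
im=cv2.imread('pics/scene7.png'); cv2.imwrite('pics/scene7c.png',cv2.resize(im[150:300,100:300],None,fx=3.8,fy=3.8,interpolation=cv2.INTER_CUBIC))
magfit('scene',d,np.array([.461,-.333]),18,.132)
E
```

```text
t 15.62 p [ 0.6403 -0.2719  0.1469] z [-0.953 -0.304  0.001] y [-0.001  0.004  1.   ] F [-0.2  0.1  0.5] M [ 0.14 -0.51 -0.01] w 0.0512 q [-0.231  1.292  0.531 -1.178  2.551  2.038]
scene origin [ 462.9 -332.7] ang 18.33 cost 1029 1119 plane slopes [-0.0167 -0.0057] ztop@0 131.7
```

View pics/scene7c.png

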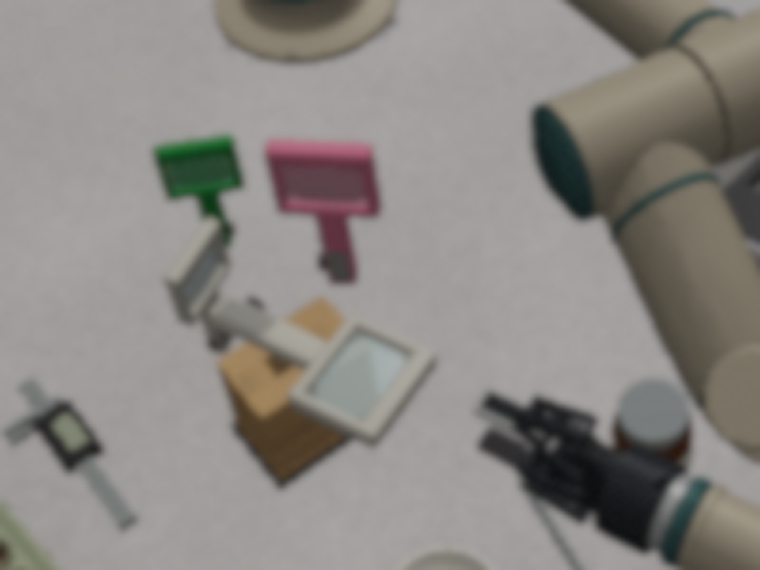

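```bash
python3 - <<'E'
from t3 import *
p,R,s=cur(); q=s['qpos']
a=np.array([.56,-.295,.38])
rows(p,R,a,down(-162),11,60)
p,R,q=path(p,R,a,down(-162),11,0,q)
E
```

```text
8.2 -0.0 -0.0 -0.0001 0.0210 0.0076 60; 8.2 -0.0 -0.0 -0.0001 0.0219 0.0045 60; 8.2 -0.0 -0.0 -0.0001 0.0223 0.0013 60; 8.2 -0.0 -0.0 -0.0001 0.0223 -0.0019 60; 8.2 -0.0 -0.0 -0.0002 0.0218 -0.0050 60; 8.2 -0.0 -0.0 -0.0002 0.0208 -0.0081 60; 8.2 -0.0 -0.0 -0.0002 0.0195 -0.0109 60; 8.2 -0.0 -0.0 -0.0002 0.0177 -0.0136 60; 8.2 -0.0 -0.0 -0.0002 0.0156 -0.0160 60; 8.2 -0.0 -0.0 -0.0002 0.0132 -0.0180 60; 8.2 -0.0 -0.0 -0.0002 0.0105 -0.0197 60
max 8.179715892629481 0.022346505030227417
   1 [-0.24  1.16  0.64 -1.01  2.48  2.16] maxrate 1.36 W [ 0.96 -0.17  0.22] tail z 0.145
   2 [-0.25  1.08  0.67 -0.89  2.42  2.23] maxrate 0.98 W [ 0.95 -0.17  0.29] tail z 0.142
   3 [-0.27  0.99  0.71 -0.78  2.35  2.28] maxrate 0.89 W [ 0.92 -0.18  0.36] tail z 0.139
   4 [-0.29  0.9   0.75 -0.67  2.28  2.31] maxrate 0.81 W [ 0.89 -0.19  0.42] tail z 0.139
   5 [-0.31  0.81  0.79 -0.58  2.21  2.33] maxrate 0.76 W [ 0.86 -0.2   0.48] tail z 0.140
   6 [-0.34  0.72  0.83 -0.49  2.13  2.35] maxrate 0.73 W [ 0.81 -0.21  0.54] tail z 0.143
   7 [-0.37  0.64  0.88 -0.4   2.05  2.35] maxrate 0.72 W [ 0.77 -0.23  0.59] tail z 0.150
   8 [-0.42  0.56  0.92 -0.31  1.97  2.34] maxrate 0.73 W [ 0.72 -0.24  0.64] tail z 0.159
   9 [-0.47  0.48  0.97 -0.21  1.89  2.31] maxrate 0.76 W [ 0.67 -0.26  0.67] tail z 0.171
   10 [-0.53  0.4   1.02 -0.11  1.81  2.28] maxrate 0.81 W [ 0.61 -0.28  0.71] tail z 0.187
   11 [-0.59  0.33  1.07  0.    1.74  2.23] maxrate 0.88 W [ 0.56 -0.3   0.73] tail z 0.206
   per row turn [ 8.18 -0.   -0.04] shift [[-0.0001, 0.021, 0.0076], [-0.0002, 0.0208, -0.0081], [-0.0002, 0.0105, -0.0197]]
```

Request:
drive_tool(
  motion="8.2 0 0 0 0.022 0.006 60; 8.2 0 0 0 0.0225 0.0035 60; 8.2 0 0 0 0.023 0.001 60; 8.2 0 0 0 0.023 -0.002 60; 8.2 0 0 0 0.022 -0.005 60; 8.2 0 0 0 0.021 -0.008 80; 8.2 0 0 0 0.0195 -0.011 80; 8.2 0 0 0 0.018 -0.0135 80; 8.2 0 0 0 0.0155 -0.016 100; 8.2 0 0 0 0.013 -0.018 100; 8.2 0 0 0 0.0105 -0.0195 100; 0 0 -5 0 0 -0.005 100",
)

```text
clock: 17.18
position: [0.5478, -0.2977, 0.3954]
ee_rot: [-0.013, 0.83, -0.557, 0.019]
contact_force: [-0.4, 0.3, -0.2]
width: 0.0853
```

```bash
python3 - <<'E'
from mag import *
from t3 import path
st()
im,d=grab('top','top8')
x1=magfit('top',d,np.array([.461,-.333]),18,.132)
im,d=grab('scene','scene8')
x2=magfit('scene',d,np.array([.461,-.333]),18,.132)
for n in('top','scene'):
    im=cv2.imread(f'pics/{n}8.png')
    c=proj(n,[.48,-.33,.13])[0].astype(int); cv2.imwrite(f'pics/{n}8c.png',cv2.resize(im[c[1]-45:c[1]+45,c[0]-45:c[0]+45],None,fx=6,fy=6,interpolation=cv2.INTER_CUBIC)); print(c)
E
```

```text
t 17.18 p [ 0.5478 -0.2977  0.3954] z [ 0.045  0.    -0.999] y [-0.924 -0.38  -0.042] F [-0.4  0.3 -0.2] M [-0.04  0.08 -0.  ] w 0.0853 q [-0.625  0.29   1.093  0.027  1.722  2.132]
top origin [ 461.7 -331.1] ang 18.80 cost 1 677 plane slopes [-0.0157  0.0034] ztop@0 131.2
scene origin [ 462.7 -332.8] ang 18.17 cost 1064 1134 plane slopes [-0.0177 -0.0039] ztop@0 131.7
[350 193]
[179 241]
```

View pics/top8c.png

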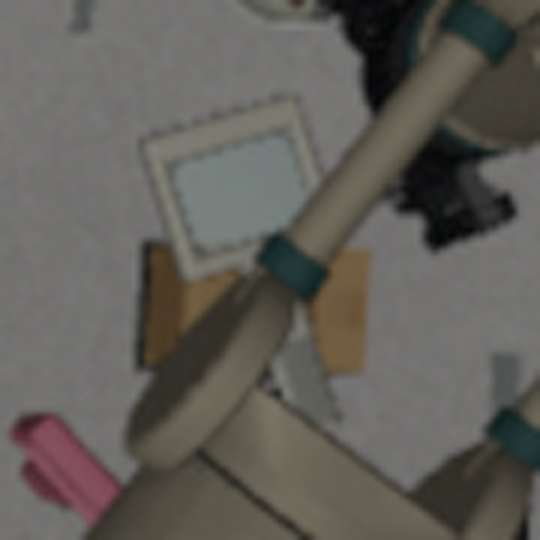

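View pics/scene8c.png

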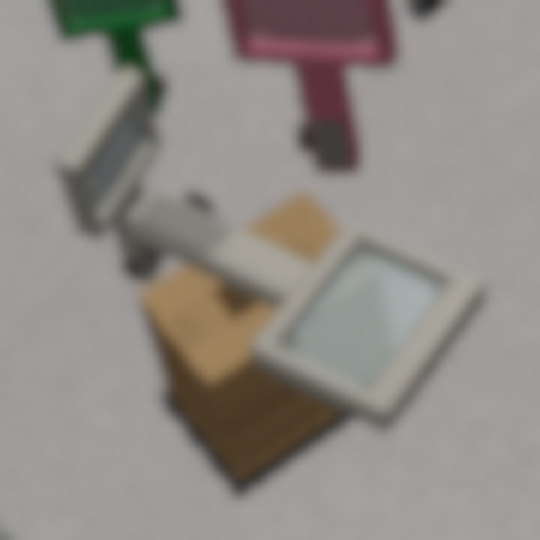

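```bash
python3 - <<'E'
from t3 import *
p,R,s=cur(); q=s['qpos']
a=np.array([.50,-.32,.34])
t=down(-45)
print((R.inv()*t).as_rotvec(True))
rows(p,R,a,t,12,100)
p,R,q=path(p,R,a,t,12,0,q)
E
```

```text
[  -0.66588678   -2.81529549 -112.68368067]
-0.1 -0.2 -9.4 0.0001 0.0047 0.0043 100; -0.1 -0.2 -9.4 -0.0006 0.0047 0.0043 100; -0.1 -0.2 -9.4 -0.0014 0.0045 0.0043 100; -0.1 -0.2 -9.4 -0.0021 0.0042 0.0043 100; -0.1 -0.2 -9.4 -0.0027 0.0038 0.0043 100; -0.1 -0.2 -9.4 -0.0033 0.0033 0.0043 100; -0.1 -0.2 -9.4 -0.0038 0.0027 0.0044 100; -0.1 -0.2 -9.4 -0.0041 0.0021 0.0044 100; -0.1 -0.2 -9.4 -0.0044 0.0014 0.0044 100; -0.1 -0.2 -9.4 -0.0045 0.0006 0.0044 100; -0.1 -0.2 -9.4 -0.0046 -0.0001 0.0044 100; -0.1 -0.2 -9.4 -0.0045 -0.0009 0.0045 100
max 9.390306722717968 0.006370480369793549
   1 [-0.63  0.29  1.1   0.03  1.72  1.96] maxrate 1.36 W [ 0.53 -0.3   0.74] tail z 0.215
   2 [-0.64  0.29  1.12  0.03  1.71  1.79] maxrate 1.37 W [ 0.53 -0.3   0.73] tail z 0.211
   3 [-0.64  0.29  1.13  0.03  1.7   1.62] maxrate 1.36 W [ 0.53 -0.31  0.73] tail z 0.206
   4 [-0.65  0.29  1.14  0.03  1.69  1.45] maxrate 1.36 W [ 0.52 -0.31  0.73] tail z 0.202
   5 [-0.65  0.28  1.16  0.02  1.69  1.28] maxrate 1.36 W [ 0.52 -0.31  0.72] tail z 0.197
   6 [-0.66  0.28  1.17  0.02  1.68  1.11] maxrate 1.36 W [ 0.52 -0.31  0.72] tail z 0.193
   7 [-0.66  0.28  1.18  0.02  1.67  0.94] maxrate 1.36 W [ 0.51 -0.31  0.71] tail z 0.188
   8 [-0.67  0.28  1.2   0.02  1.66  0.77] maxrate 1.35 W [ 0.51 -0.32  0.71] tail z 0.184
   9 [-0.67  0.28  1.21  0.01  1.65  0.61] maxrate 1.35 W [ 0.51 -0.32  0.7 ] tail z 0.179
   10 [-0.68  0.27  1.23  0.01  1.64  0.44] maxrate 1.35 W [ 0.51 -0.32  0.7 ] tail z 0.175
   11 [-0.68  0.27  1.24  0.    1.63  0.27] maxrate 1.35 W [ 0.5  -0.32  0.69] tail z 0.170
   12 [-0.69  0.27  1.26 -0.    1.62  0.1 ] maxrate 1.35 W [ 0.5  -0.32  0.69] tail z 0.166
   per row turn [-0.06 -0.23 -9.39] shift [[0.0001, 0.0047, 0.0043], [-0.0038, 0.0027, 0.0044], [-0.0045, -0.0009, 0.0045]]
```

Request:
drive_tool(
  motion="0 -0.2 -10.5 0 0.005 0.003 100; 0 -0.2 -10.5 -0.0005 0.005 0.003 100; 0 -0.2 -10.5 -0.0015 0.005 0.003 100; 0 -0.2 -10.5 -0.002 0.004 0.003 100; 0 -0.2 -10.5 -0.003 0.004 0.003 100; 0 -0.2 -10.5 -0.0035 0.003 0.003 100; 0 -0.2 -10.5 -0.004 0.003 0.003 100; 0 -0.2 -10.5 -0.004 0.002 0.003 100; 0 -0.2 -10.5 -0.0045 0.001 0.003 100; 0 -0.2 -10.5 -0.0045 0 0.003 100; 0 -0.2 -10.5 -0.0045 0 0.003 100; 0 -0.2 -10.5 -0.0045 -0.001 0.003 100",
)

```text
clock: 18.77
position: [0.4969, -0.3199, 0.3409]
ee_rot: [-0.012, 0.861, 0.509, -0.004]
contact_force: [-0.2, -0.4, -0.4]
width: 0.0853
```

```bash
python3 - <<'E'
from t3 import *
st()
p,R,s=cur(); q=s['qpos']
a=np.array([.4623,-.333,.24])
t=down(45)
print((R.inv()*t).as_rotvec(True))
rows(p,R,a,t,9,100)
E
```

```text
t 18.77 p [ 0.4969 -0.3199  0.3409] z [-0.018  0.017 -1.   ] y [ 0.876 -0.482 -0.024] F [-0.2 -0.4 -0.4] M [ 0.03 -0.   -0.  ] w 0.0853 q [-6.900e-01  2.770e-01  1.239e+00  1.000e-03  1.650e+00 -1.880e-01]
[ -0.97054173  -1.17267481 -73.80668499]
-0.1 -0.1 -8.2 -0.0032 -0.0024 0.0113 100; -0.1 -0.1 -8.2 -0.0028 -0.0028 0.0113 100; -0.1 -0.1 -8.2 -0.0023 -0.0032 0.0113 100; -0.1 -0.1 -8.2 -0.0018 -0.0036 0.0113 100; -0.1 -0.1 -8.2 -0.0013 -0.0038 0.0112 100; -0.1 -0.1 -8.2 -0.0007 -0.0040 0.0112 100; -0.1 -0.1 -8.2 -0.0001 -0.0040 0.0112 100; -0.1 -0.1 -8.2 0.0005 -0.0040 0.0112 100; -0.1 -0.1 -8.2 0.0011 -0.0039 0.0112 100
max 8.200742776258066 0.011937138642589813
```

Request:
drive_tool(
  motion="0 -0.1 -10.3 -0.003 -0.002 0.006 100; 0 -0.1 -10.3 -0.003 -0.003 0.006 100; 0 -0.1 -10.3 -0.002 -0.003 0.006 100; 0 -0.1 -10.3 -0.002 -0.0035 0.006 100; 0 -0.1 -10.3 -0.001 -0.004 0.006 100; 0 -0.1 -10.3 -0.001 -0.004 0.006 100; 0 -0.1 -10.3 0 -0.004 0.006 100; 0 -0.1 -10.3 0.0005 -0.004 0.006 100; 0 -0.1 -10.3 0.001 -0.004 0.006 100; 0 -0.1 -10.3 0.0015 -0.003 0.006 100; 0 0 -10 0 0 0.006 100; 0 0 -8 0 0 0 100",
)

```text
clock: 20.27
position: [0.4577, -0.3332, 0.258]
ee_rot: [-0.02, -0.048, 0.999, 0.01]
contact_force: [-0.3, 0.2, -0.1]
width: 0.0855
```

```bash
cat > g.py <<'E'
from t3 import *
import sys
st()
p,R,s=cur(); m=R.as_matrix(); print('yang',np.degrees(np.arctan2(m[1,1],m[0,1])))
x,y,z,a=map(float,sys.argv[1:5]);n=int(sys.argv[5]);h_=sys.argv[6]
rows(p,R,np.array([x,y,z]),down(a),n,h_)
E
python3 g.py .4623 -.333 .2 108.1 4 100
```

```text
t 20.27 p [ 0.4577 -0.3332  0.258 ] z [-0.04   0.019 -0.999] y [-0.095  0.995  0.022] F [-0.3  0.2 -0.1] M [ 0.   -0.   -0.03] w 0.0855 q [-0.743  0.273  1.443 -0.014  1.467 -2.408]
yang 95.46267697952352
0.4 -0.5 -3.2 -0.0017 -0.0004 0.0144 100; 0.4 -0.5 -3.2 -0.0015 -0.0004 0.0145 100; 0.4 -0.5 -3.2 -0.0014 -0.0004 0.0145 100; 0.4 -0.5 -3.2 -0.0012 -0.0003 0.0145 100
max 3.1527268738060465 0.014543665012505612
```

Request:
drive_tool(
  motion="0.4 -0.5 -3.2 -0.0015 -0.0005 0.011 100; 0.4 -0.5 -3.2 -0.0015 -0.0005 0.011 100; 0.4 -0.5 -3 -0.0015 -0.0005 0.011 100; 0.4 -0.5 -1.5 -0.001 0 0.005 100; 0 0 0 0 0 0 100",
)

```text
clock: 20.9
position: [0.461, -0.3301, 0.2137]
ee_rot: [-0.004, -0.144, 0.99, 0.002]
contact_force: [0.0, -0.5, -0.6]
width: 0.0853
```

```bash
python3 g.py .4623 -.333 .16 108.1 3 100
```

```text
t 20.9 p [ 0.461  -0.3301  0.2137] z [-0.008  0.003 -1.   ] y [-0.284  0.959  0.005] F [ 0.  -0.5 -0.6] M [ 0.02 -0.04 -0.01] w 0.0853 q [-0.742  0.279  1.545 -0.003  1.326 -2.6  ]
yang 106.52129836820203
0.1 -0.1 -0.5 -0.0003 -0.0012 0.0179 100; 0.1 -0.1 -0.5 -0.0002 -0.0011 0.0179 100; 0.1 -0.1 -0.5 -0.0002 -0.0011 0.0179 100
max 0.5258812080390648 0.01794593646005903
```

Request:
drive_tool(
  motion="0.1 -0.1 -0.6 -0.0003 -0.0012 0.015 100; 0.1 -0.1 -0.6 -0.0003 -0.0012 0.015 100; 0.1 -0.1 -0.5 -0.0003 -0.001 0.015 100; 0 0 0 0 0 0 100",
)

```text
clock: 21.4
position: [0.4628, -0.3332, 0.1659]
ee_rot: [-0.001, -0.158, 0.987, -0.0]
contact_force: [-1.2, 0.6, 0.3]
width: 0.0856
```

```bash
python3 g.py .4623 -.333 .116 108.1 3 100; python3 - <<'E'
from mag import *
for n in('top','scene'):
    im,d=grab(n,n+'9'); im=cv2.imread(f'pics/{n}9.png')
    c=proj(n,[.46,-.33,.14])[0].astype(int); cv2.imwrite(f'pics/{n}9c.png',cv2.resize(im[c[1]-45:c[1]+45,c[0]-45:c[0]+45],None,fx=6,fy=6,interpolation=cv2.INTER_CUBIC))
    magfit(n,d,np.array([.461,-.333]),18,.132)
E
```

```text
t 21.4 p [ 0.4628 -0.3332  0.1659] z [-0.002 -0.001 -1.   ] y [-0.313  0.95  -0.   ] F [-1.2  0.6  0.3] M [-0.02  0.06  0.01] w 0.0856 q [-7.450e-01  3.130e-01  1.620e+00 -2.000e-03  1.210e+00 -2.633e+00]
yang 108.2130584361057
-0.0 -0.0 0.0 0.0001 0.0001 0.0166 100; -0.0 -0.0 0.0 0.0001 0.0001 0.0166 100; -0.0 -0.0 0.0 0.0001 0.0001 0.0166 100
max 0.03768142598364239 0.016641523292778206
top origin [ 461.3 -330.7] ang 18.55 cost 10 704 plane slopes [-0.009   0.0005] ztop@0 130.4
scene origin [ 463.1 -333.2] ang 18.83 cost 529 959 plane slopes [-0.0134 -0.0051] ztop@0 131.4
```

View pics/scene9c.png

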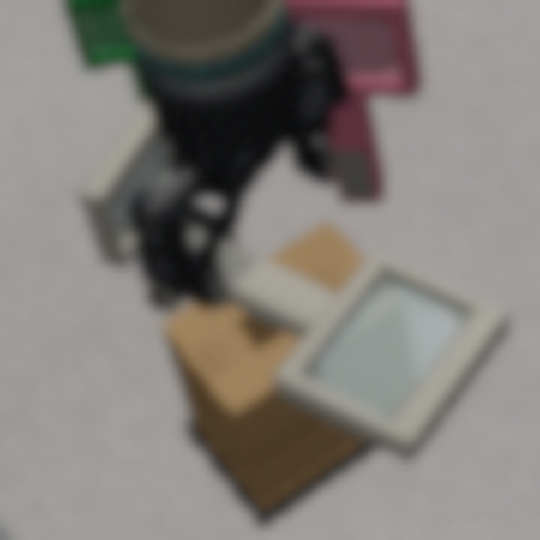

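Good alignment. Descend to about 0.116 straddling the handle.

Request:
drive_tool(
  motion="0 0 0 0 0 0.014 100; 0 0 0 0 0 0.014 100; 0 0 0 0 0 0.012 100; 0 0 0 0 0 0.004 100; 0 0 0 0 0 0 100",
)

```text
clock: 22.12
position: [0.464, -0.3344, 0.1209]
ee_rot: [0.0, -0.158, 0.987, -0.002]
contact_force: [0.3, -0.3, 0.2]
width: 0.0853
```

```bash
python3 g.py .4623 -.333 .115 108.2 1 100
```

```text
t 22.12 p [ 0.464  -0.3344  0.1209] z [ 0.001 -0.004 -1.   ] y [-0.312  0.95  -0.004] F [ 0.3 -0.3  0.2] M [ 0.03 -0.01  0.  ] w 0.0853 q [-7.450e-01  3.520e-01  1.683e+00 -2.000e-03  1.103e+00 -2.633e+00]
yang 108.20252721247839
-0.2 0.0 0.0 0.0012 0.0018 0.0059 100
max 0.2255726942602534 0.006321021757937488
```

Request:
drive_tool(
  motion="-0.2 0 0 0.001 0.0015 0.005 100; 0 0 0 0 0 0 80; 0 0 0 0 0 0 60; 0 0 0 0 0 0 45; 0 0 0 0 0 0 38; 0 0 0 0 0 0 30; 0 0 0 0 0 0 20; 0 0 0 0 0 0 10",
  newtons=20,
)

```text
clock: 23.12
position: [0.4632, -0.3338, 0.1169]
ee_rot: [0.001, -0.158, 0.987, -0.001]
contact_force: [-0.2, -0.2, -0.6]
width: 0.0292
```

```bash
python3 g.py .4623 -.333 .115 108.2 1 0; python3 - <<'E'
from mag import *
for n in('top','scene'):
    im,d=grab(n,n+'10'); im=cv2.imread(f'pics/{n}10.png')
    c=proj(n,[.46,-.33,.14])[0].astype(int); cv2.imwrite(f'pics/{n}10c.png',cv2.resize(im[c[1]-45:c[1]+45,c[0]-45:c[0]+45],None,fx=6,fy=6,interpolation=cv2.INTER_CUBIC))
    magfit(n,d,np.array([.461,-.333]),18,.132)
E
```

```text
t 23.12 p [ 0.4632 -0.3338  0.1169] z [ 0.002 -0.002 -1.   ] y [-0.312  0.95  -0.003] F [-0.2 -0.2 -0.6] M [ 0.05 -0.01  0.04] w 0.0292 q [-0.746  0.354  1.691  0.     1.094 -2.635]
yang 108.20300658246349
-0.1 0.1 0.0 0.0006 0.0010 0.0019 0
max 0.14345697139605598 0.0021986171612542
top origin [ 461.5 -331.5] ang 18.42 cost 18 722 plane slopes [-0.0076  0.0052] ztop@0 130.3
scene origin [ 463.1 -333.2] ang 18.12 cost 917 978 plane slopes [-0.0131  0.0013] ztop@0 131.2
```

View pics/scene10c.png

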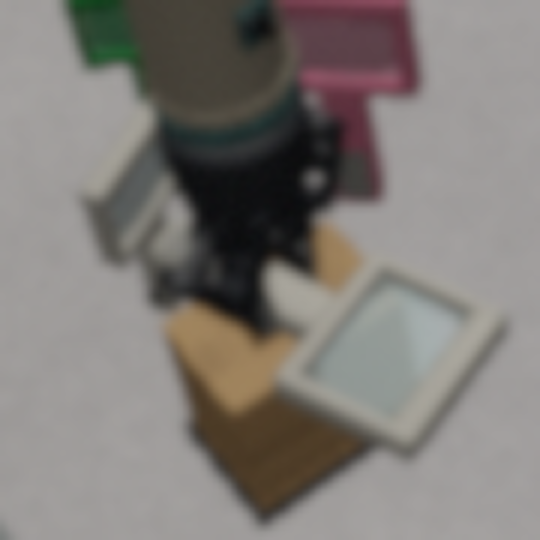

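Request:
drive_tool(
  motion="0 0 0 0 0 0 0; 0 0 0 0 0 0 0; 0 0 0 0 0 -0.006 0; 0 0 0 0 0 -0.012 0; 0 0 0 0 0 -0.015 0; 0 0 0 0 0 0 0",
  newtons=90,
)

```text
clock: 23.98
position: [0.4627, -0.3335, 0.1516]
ee_rot: [0.001, -0.158, 0.987, -0.001]
contact_force: [0.7, 0.1, -2.8]
width: 0.0274
```

```bash
python3 g.py .4623 -.333 .25 108.2 4 0
```

```text
t 23.98 p [ 0.4627 -0.3335  0.1516] z [ 0.001 -0.001 -1.   ] y [-0.312  0.95  -0.002] F [ 0.7  0.1 -2.8] M [-0.05  0.05 -0.03] w 0.0274 q [-0.746  0.323  1.642 -0.     1.174 -2.635]
yang 108.2061070135404
-0.0 0.0 0.0 0.0000 0.0001 -0.0246 0; -0.0 0.0 0.0 0.0000 0.0001 -0.0246 0; -0.0 0.0 0.0 0.0001 0.0001 -0.0246 0; -0.0 0.0 0.0 0.0001 0.0001 -0.0246 0
max 0.021649551215040464 0.024606608187882646
```

```bash
python3 - <<'E'
from t3 import *
p,R,s=cur(); q=s['qpos']
a=np.array([.463,-.32,.24])
p2,R2=rows(p,R,a,down(107),4,0)
rows(p2,R2,np.array([.488,.231,.22]),down(7.6),15,0)
path(p2,R2,np.array([.488,.231,.22]),down(7.6),15,0,q)
E
```

```text
-0.0 0.0 0.3 -0.0011 0.0032 -0.0221 0; -0.0 0.0 0.3 -0.0011 0.0032 -0.0221 0; -0.0 0.0 0.3 -0.0011 0.0032 -0.0221 0; -0.0 0.0 0.3 -0.0011 0.0032 -0.0221 0
max 0.3015357038776972 0.022362304733429848
0.0 0.0 6.6 -0.0123 0.0346 0.0013 0; 0.0 0.0 6.6 -0.0083 0.0358 0.0013 0; 0.0 0.0 6.6 -0.0041 0.0365 0.0013 0; 0.0 0.0 6.6 0.0002 0.0368 0.0013 0; 0.0 0.0 6.6 0.0044 0.0365 0.0013 0; 0.0 0.0 6.6 0.0086 0.0357 0.0013 0; 0.0 0.0 6.6 0.0127 0.0345 0.0013 0; 0.0 0.0 6.6 0.0166 0.0328 0.0013 0; 0.0 0.0 6.6 0.0203 0.0307 0.0013 0; 0.0 0.0 6.6 0.0237 0.0282 0.0013 0; 0.0 0.0 6.6 0.0267 0.0252 0.0013 0; 0.0 0.0 6.6 0.0295 0.0220 0.0013 0; 0.0 0.0 6.6 0.0318 0.0184 0.0013 0; 0.0 0.0 6.6 0.0337 0.0146 0.0013 0; 0.0 0.0 6.6 0.0352 0.0106 0.0013 0
max 6.626666666666667 0.036795289553600924
   1 [-0.67  0.23  1.56 -0.    1.36 -2.43] maxrate 1.67 W [ 0.46 -0.28  0.59] tail z 0.065
   2 [-0.62  0.2   1.59 -0.    1.35 -2.25] maxrate 1.38 W [ 0.47 -0.25  0.59] tail z 0.063
   3 [-0.56  0.18  1.62 -0.    1.34 -2.08] maxrate 1.41 W [ 0.47 -0.21  0.59] tail z 0.062
   4 [-0.49  0.16  1.65  0.    1.33 -1.9 ] 
[... 446 characters left out ...]
1 -0.95] maxrate 1.54 W [0.48 0.01 0.58] tail z 0.054
   10 [-0.05  0.14  1.7   0.    1.3  -0.76] maxrate 1.54 W [0.48 0.05 0.58] tail z 0.053
   11 [ 0.03  0.15  1.69 -0.    1.3  -0.56] maxrate 1.54 W [0.48 0.08 0.58] tail z 0.051
   12 [ 0.11  0.16  1.67 -0.    1.3  -0.37] maxrate 1.52 W [0.48 0.12 0.57] tail z 0.050
   13 [ 0.18  0.18  1.65  0.    1.3  -0.19] maxrate 1.50 W [0.48 0.16 0.57] tail z 0.049
   14 [ 0.25  0.2   1.63 -0.    1.31 -0.  ] maxrate 1.48 W [0.49 0.19 0.57] tail z 0.047
   15 [0.31 0.23 1.6  0.   1.31 0.18] maxrate 1.45 W [0.49 0.23 0.57] tail z 0.046
   per row turn [0.   0.   6.63] shift [[-0.0123, 0.0346, 0.0013], [0.0166, 0.0328, 0.0013], [0.0352, 0.0106, 0.0013]]
```

Request:
drive_tool(
  motion="0 0 0.3 -0.001 0.003 -0.02 0; 0 0 0.3 -0.001 0.003 -0.024 0; 0 0 1 -0.001 0.004 -0.024 0; 0 0 2 -0.004 0.01 -0.02 0; 0 0 4 -0.008 0.02 -0.006 0; 0 0 6.6 -0.012 0.0345 -0.001 0; 0 0 6.6 -0.008 0.036 -0.001 0; 0 0 6.6 -0.004 0.0365 -0.001 0; 0 0 6.6 0 0.037 -0.001 0; 0 0 6.6 0.0045 0.0365 -0.001 0; 0 0 6.6 0.0085 0.0355 -0.001 0; 0 0 6.6 0.0125 0.0345 -0.001 0",
)

```text
clock: 25.48
position: [0.5092, -0.0302, 0.2551]
ee_rot: [0.0, 0.323, 0.946, 0.0]
contact_force: [1.0, -0.5, -2.3]
width: 0.0278
```

```bash
python3 g.py .488 .231 .21 7.6 9 0
```

```text
t 25.48 p [ 0.5092 -0.0302  0.2551] z [ 0.  0. -1.] y [0.612 0.791 0.   ] F [ 1.  -0.5 -2.3] M [-0.02  0.06  0.05] w 0.0278 q [-0.196  0.164  1.595  0.     1.382 -1.108]
yang 52.26979321749601
0.0 -0.0 5.0 0.0196 0.0215 0.0050 0; 0.0 -0.0 5.0 0.0214 0.0197 0.0050 0; 0.0 -0.0 5.0 0.0230 0.0178 0.0050 0; 0.0 -0.0 5.0 0.0245 0.0158 0.0050 0; 0.0 -0.0 5.0 0.0258 0.0136 0.0050 0; 0.0 -0.0 5.0 0.0268 0.0113 0.0050 0; 0.0 -0.0 5.0 0.0277 0.0089 0.0050 0; 0.0 -0.0 5.0 0.0284 0.0065 0.0050 0; 0.0 -0.0 5.0 0.0288 0.0040 0.0050 0
max 4.963310351227157 0.029549167372016613
```

Request:
drive_tool(
  motion="0 0 5 0.0195 0.0215 0.003 0; 0 0 5 0.0215 0.0195 0.003 0; 0 0 5 0.023 0.018 0.003 0; 0 0 5 0.0245 0.016 0.003 0; 0 0 5 0.026 0.0135 0.003 0; 0 0 5 0.027 0.0115 0.003 0; 0 0 5 0.0275 0.009 0.003 0; 0 0 4 0.02 0.004 0.003 0; 0 0 2 0.01 0.002 0 0; 0 0 0 0 0 0 0",
)

```text
clock: 26.72
position: [0.4899, 0.2148, 0.2297]
ee_rot: [-0.001, 0.642, 0.767, -0.0]
contact_force: [0.1, 0.7, -2.4]
width: 0.0275
```

```bash
python3 g.py .488 .231 .13 7.6 5 0
```

```text
t 26.73 p [0.4899 0.2148 0.2297] z [-0.002  0.001 -1.   ] y [ 0.984  0.176 -0.001] F [ 0.1  0.7 -2.4] M [ 0.01  0.05 -0.02] w 0.0275 q [0.282 0.217 1.591 0.002 1.335 0.105]
yang 10.116565245224479
-0.0 -0.0 0.5 0.0032 0.0002 0.0199 0; -0.0 -0.0 0.5 0.0032 0.0002 0.0199 0; -0.0 -0.0 0.5 0.0033 0.0002 0.0199 0; -0.0 -0.0 0.5 0.0033 0.0001 0.0199 0; -0.0 -0.0 0.5 0.0033 0.0001 0.0199 0
max 0.5032994966118711 0.020207971880883496
```

Request:
drive_tool(
  motion="0 0 0.5 0.0035 0 0.015 0; 0 0 0.5 0.0035 0 0.018 0; 0 0 0.5 0.0035 0 0.018 0; 0 0 0.5 0.0035 0 0.018 0; 0 0 0.4 0.002 0 0.012 0; 0 0 0 0 0 0 0",
)

```text
clock: 27.48
position: [0.4855, 0.2278, 0.1422]
ee_rot: [-0.002, 0.659, 0.752, -0.002]
contact_force: [0.4, 0.1, -2.5]
width: 0.0276
```

```bash
python3 g.py .488 .231 .09 7.6 4 0;  python3 - <<'E'
from mag import *
p,R,s=cur(); zt=p[2]-.005+.02; print(zt)
for n in('top','scene'):
    im,d=grab(n,n+'11'); im=cv2.imread(f'pics/{n}11.png')
    c=proj(n,[.49,.2,.1])[0].astype(int); cv2.imwrite(f'pics/{n}11c.png',np.clip(1.4*cv2.resize(im[c[1]-45:c[1]+45,c[0]-50:c[0]+50],None,fx=6,fy=6,interpolation=cv2.INTER_CUBIC).astype(float),0,255).astype(np.uint8))
    magfit(n,d,p[:2],-82,zt)
E
```

```text
t 27.48 p [0.4855 0.2278 0.1422] z [-0.006 -0.001 -1.   ] y [ 0.991  0.13  -0.006] F [ 0.4  0.1 -2.5] M [ 0.09  0.04 -0.04] w 0.0276 q [3.080e-01 2.870e-01 1.723e+00 1.000e-03 1.136e+00 1.780e-01]
yang 7.480482682058667
-0.1 0.0 -0.0 0.0007 0.0008 0.0130 0; -0.1 0.0 -0.0 0.0007 0.0008 0.0130 0; -0.1 0.0 -0.0 0.0007 0.0008 0.0130 0; -0.1 0.0 -0.0 0.0007 0.0008 0.0130 0
max 0.08082038182952368 0.013085568351791586
0.15718354982699145
top origin [484.4 229.8] ang -82.22 cost 0 664 plane slopes [ 0.0134 -0.0009] ztop@0 153.8
scene origin [486.5 227.6] ang -82.38 cost 115 570 plane slopes [-0.0141  0.0014] ztop@0 157.4
```

View pics/scene11c.png

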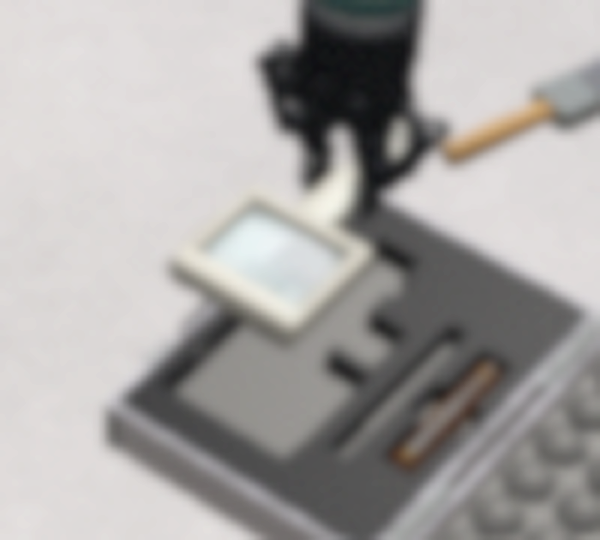

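View pics/top11c.png

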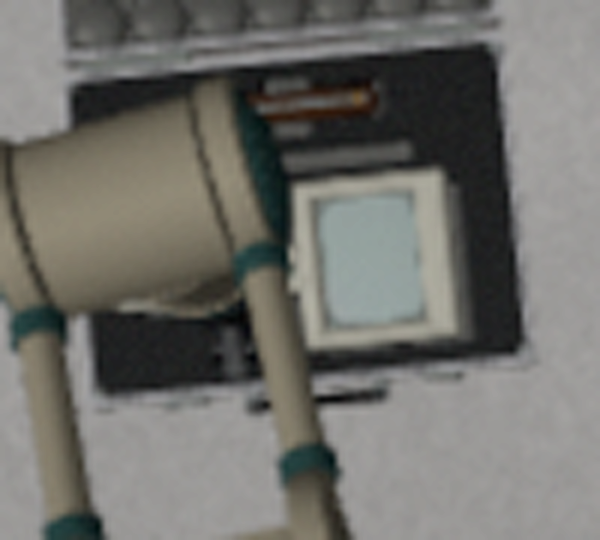

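```bash
cat > ext.py <<'E'
from mag import *
def ext(n,d,o,ang,zt,tol=.005):
    C=cloud(n,d).reshape(-1,3); a=np.radians(ang);X=np.array([np.cos(a),np.sin(a)]);Y=np.array([-X[1],X[0]])
    L=np.c_[(C[:,:2]-o)@X,(C[:,:2]-o)@Y,C[:,2]]*1000
    m=(abs(L[:,2]-zt*1000)<tol*1000)&(L[:,0]>25)&(L[:,0]<135)&(abs(L[:,1])<65); S=L[m]
    r=cv2.minAreaRect(S[:,:2].astype(np.float32)); print(n,len(S),'rect c',np.round(r[0],1),'size',np.round(r[1],1),'ang %.2f'%r[2],'z med by x',[round(np.median(S[(S[:,0]>k)&(S[:,0]<k+12),2]),1) for k in(31,107)],'z by y',[round(np.median(S[(S[:,1]*g>38),2]),1) for g in(-1,1)])
if __name__=='__main__':
    p,R,s=cur(); y=R.as_matrix()[:,1]; ang=np.degrees(np.arctan2(y[1],y[0]))-90; print(ang)
    import sys
    for n in('top','scene'): ext(n,np.load(n+sys.argv[1]+'.npz')['d'],p[:2],ang,p[2]+.015)
E
python3 ext.py 11
```

```text
-82.51594430750008
top 403 rect c [71.6 -2.3] size [92.6 96.8] ang 0.28 z med by x [np.float64(157.6), np.float64(157.3)] z by y [np.float64(157.0), np.float64(157.0)]
scene 343 rect c [73.   0.2] size [95.1 99.8] ang 1.40 z med by x [np.float64(158.8), np.float64(157.5)] z by y [np.float64(157.5), np.float64(157.5)]
```

```bash
python3 g.py .4897 .2284 .062 7.5 5 0
```

```text
t 27.57 p [0.4864 0.2281 0.1435] z [-0.003 -0.    -1.   ] y [ 0.991  0.13  -0.003] F [ 0.4 -0.5 -2.4] M [0.06 0.02 0.  ] w 0.0281 q [3.080e-01 2.860e-01 1.721e+00 1.000e-03 1.137e+00 1.780e-01]
yang 7.484055692499928
-0.0 -0.0 -0.0 -0.0000 0.0007 0.0163 0; -0.0 -0.0 -0.0 -0.0000 0.0007 0.0163 0; -0.0 -0.0 -0.0 -0.0000 0.0007 0.0163 0; -0.0 -0.0 -0.0 -0.0000 0.0007 0.0163 0; -0.0 -0.0 -0.0 -0.0000 0.0007 0.0163 0
max 0.03354421930502625 0.016316060697167577
```

Request:
drive_tool(
  motion="0 0 0 0 0.0005 0.013 0; 0 0 0 0 0.0005 0.015 0; 0 0 0 0 0.0005 0.015 0; 0 0 0 0 0.0005 0.015 0; 0 0 0 0 0.0005 0.012 0; 0 0 0 0 0 0 0; 0 0 0 0 0 0 0",
)

```text
clock: 28.45
position: [0.4898, 0.2284, 0.0691]
ee_rot: [-0.001, 0.659, 0.752, -0.0]
contact_force: [0.3, -0.7, -2.8]
width: 0.028
```

```bash
python3 g.py .4897 .2284 .05 7.5 1 0;  python3 - <<'E'
from mag import *
for n in('top','scene'):
    im,d=grab(n,n+'12'); im=cv2.imread(f'pics/{n}12.png')
    c=proj(n,[.49,.2,.07])[0].astype(int); cv2.imwrite(f'pics/{n}12c.png',np.clip(1.4*cv2.resize(im[c[1]-35:c[1]+35,c[0]-45:c[0]+45],None,fx=8,fy=8,interpolation=cv2.INTER_CUBIC).astype(float),0,255).astype(np.uint8))
E
python3 ext.py 12
```

```text
t 28.45 p [0.4898 0.2284 0.0691] z [-0.002  0.    -1.   ] y [ 0.991  0.13  -0.001] F [ 0.3 -0.7 -2.8] M [ 0.04  0.03 -0.03] w 0.028 q [3.070e-01 3.670e-01 1.814e+00 1.000e-03 9.620e-01 1.760e-01]
yang 7.478083534287081
-0.1 -0.0 -0.0 -0.0000 -0.0000 0.0191 0
max 0.08493473150292798 0.01910010945904829
-82.52440733402078
top 401 rect c [71.9 -0.9] size [97.5 89.7] ang 89.22 z med by x [np.float64(83.4), np.float64(83.2)] z by y [np.float64(83.7), np.float64(83.7)]
scene 340 rect c [72.9  0.4] size [ 94.1 101.1] ang 1.40 z med by x [np.float64(84.9), np.float64(83.8)] z by y [np.float64(84.4), np.float64(83.7)]
```

View pics/scene12c.png

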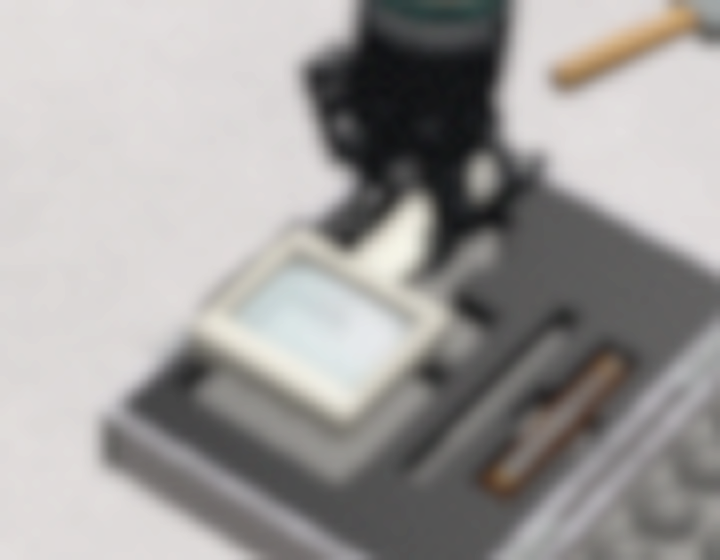

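View pics/top12c.png

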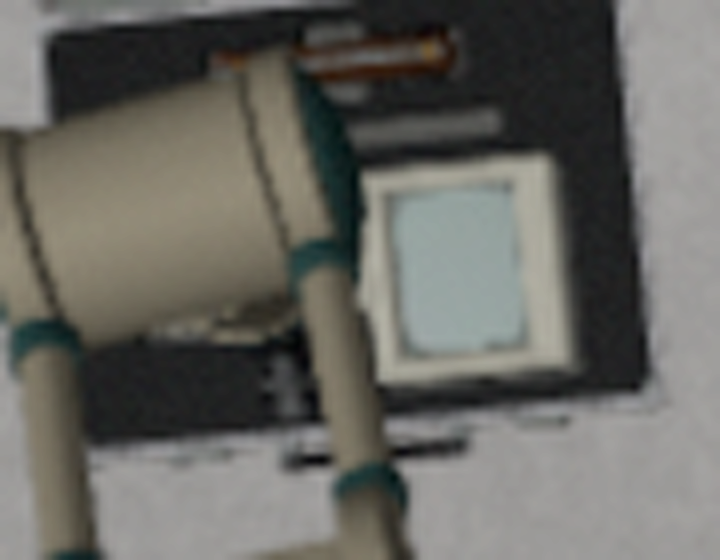

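Request:
drive_tool(
  motion="0 0 0 0 -0.0005 0.006 0; 0 0 0 0 0 0.006 0; 0 0 0 0 0 0.004 0; 0 0 0 0 0 0 0",
)

```text
clock: 29.05
position: [0.4898, 0.2285, 0.0532]
ee_rot: [-0.0, 0.659, 0.752, 0.001]
contact_force: [-0.7, -0.4, -2.8]
width: 0.0276
```

```bash
python3 g.py .489 .2284 .045 7.5 1 0
```

```text
t 29.05 p [0.4898 0.2285 0.0532] z [ 0.001  0.001 -1.   ] y [0.991 0.13  0.001] F [-0.7 -0.4 -2.8] M [0.04 0.02 0.  ] w 0.0276 q [3.070e-01 3.850e-01 1.835e+00 1.000e-03 9.210e-01 1.760e-01]
yang 7.480377902436314
0.0 -0.0 -0.0 -0.0001 -0.0008 0.0082 0
max 0.04468733257604896 0.008201572904103909
```

Request:
drive_tool(
  motion="0 0 0 0 -0.001 0.003 0; 0 0 0 0 0 0.003 0; 0 0 0 0 0 0.0015 0; 0 0 0 0 0 0 0",
)

```text
clock: 29.55
position: [0.4889, 0.2285, 0.0453]
ee_rot: [0.0, 0.659, 0.752, 0.001]
contact_force: [0.4, -0.0, -2.5]
width: 0.0277
```

```bash
python3 g.py .489 .2284 .045 7.5 1 0
```

```text
t 29.55 p [0.4889 0.2285 0.0453] z [ 0.001  0.001 -1.   ] y [0.991 0.13  0.001] F [ 0.4 -0.  -2.5] M [0.06 0.01 0.05] w 0.0277 q [3.080e-01 3.940e-01 1.846e+00 1.000e-03 9.010e-01 1.770e-01]
yang 7.4795606939915995
0.1 -0.0 -0.0 -0.0001 0.0001 0.0003 0
max 0.06424059670823251 0.00029125724685127017
```

Right at foam level. Feel down in 1 mm steps.

Request:
drive_tool(
  motion="0 0 0 0 0 0.0015 0; 0 0 0 0 0 0.001 0; 0 0 0 0 0 0 0",
)

```text
clock: 29.92
position: [0.4891, 0.2285, 0.0427]
ee_rot: [0.0, 0.659, 0.752, 0.001]
contact_force: [0.3, 1.0, -2.0]
width: 0.0276
```

```bash
python3 g.py .489 .2284 .045 7.5 1 0|head -1
```

```text
t 29.93 p [0.4891 0.2285 0.0427] z [ 0.001  0.001 -1.   ] y [0.991 0.13  0.001] F [ 0.3  1.  -2. ] M [0.06 0.05 0.01] w 0.0276 q [3.080e-01 3.970e-01 1.848e+00 1.000e-03 8.940e-01 1.770e-01]
```

Request:
drive_tool(
  motion="0 0 0 0 0 0.0015 0; 0 0 0 0 0 0.001 0; 0 0 0 0 0 0 0",
)

```text
clock: 30.3
position: [0.4891, 0.2285, 0.0401]
ee_rot: [0.0, 0.659, 0.752, 0.001]
contact_force: [-0.1, -0.4, -2.0]
width: 0.0281
```

```bash
python3 g.py .489 .2284 .045 7.5 1 0|head -1
```

```text
t 30.3 p [0.4891 0.2285 0.0401] z [ 0.002  0.001 -1.   ] y [0.991 0.13  0.002] F [-0.1 -0.4 -2. ] M [0.   0.01 0.01] w 0.0281 q [3.080e-01 4.010e-01 1.851e+00 1.000e-03 8.880e-01 1.770e-01]
```

Request:
drive_tool(
  motion="0 0 0 0 0 0.0015 0; 0 0 0 0 0 0.0015 0; 0 0 0 0 0 0 0",
)

```text
clock: 30.68
position: [0.4895, 0.2288, 0.0392]
ee_rot: [0.001, 0.66, 0.751, 0.002]
contact_force: [-2.2, -0.8, -0.1]
width: 0.0275
```

```bash
python3 g.py .489 .2284 .045 7.5 1 0|head -1
```

```text
t 30.68 p [0.4895 0.2288 0.0392] z [ 0.003  0.002 -1.   ] y [0.992 0.129 0.003] F [-2.2 -0.8 -0.1] M [-0.13  0.05 -0.14] w 0.0275 q [3.080e-01 4.020e-01 1.853e+00 1.000e-03 8.840e-01 1.780e-01]
```

Request:
drive_tool(
  motion="0 0 0 0 -0.0005 0.003 0; 0 0 0 0 0 0.004 0; 0 0 0 0 0 0.005 0",
)

```text
clock: 31.05
position: [0.4896, 0.229, 0.0313]
ee_rot: [0.001, 0.66, 0.751, 0.003]
contact_force: [-3.4, -0.3, 8.0]
width: 0.028
```

```bash
python3 g.py .489 .2284 .045 7.5 1 0|head -1
```

```text
t 31.05 p [0.4896 0.229  0.0313] z [ 0.006  0.002 -1.   ] y [0.992 0.129 0.006] F [-3.4 -0.3  8. ] M [-0.33  0.45 -0.18] w 0.028 q [3.080e-01 4.110e-01 1.863e+00 1.000e-03 8.610e-01 1.790e-01]
```

```bash
cat > look.py <<'E'
from mag import *
import sys
t=sys.argv[1]
for n in('top','scene'):
    im,d=grab(n,n+t); im=cv2.imread(f'pics/{n}{t}.png')
    c=proj(n,[.49,.2,.05])[0].astype(int); cv2.imwrite(f'pics/{n}{t}c.png',np.clip(1.4*cv2.resize(im[c[1]-35:c[1]+35,c[0]-45:c[0]+45],None,fx=8,fy=8,interpolation=cv2.INTER_CUBIC).astype(float),0,255).astype(np.uint8))
    C=cloud(n,d).reshape(-1,3)*1000; a=np.radians(-82.5);X=np.array([np.cos(a),np.sin(a)]);Y=np.array([-X[1],X[0]]);o=np.array([488.6,230.7])
    L=np.c_[(C[:,:2]-o)@X,(C[:,:2]-o)@Y,C[:,2]]
    def z(x0,x1,y0,y1):
        m=(L[:,0]>x0)&(L[:,0]<x1)&(L[:,1]>y0)&(L[:,1]<y1); return (round(np.median(L[m,2]),1),int(m.sum()))
    print(n,'endbar',z(106,116,-40,40),'nearbar',z(33,41,-40,40),'side-',z(50,95,-46,-40),'side+',z(50,95,40,46),'tail',z(-77,-40,-11,11),'handle',z(-35,28,-11,11),'foam+',z(60,110,54,62),'foamend',z(124,132,-40,40))
E
python3 look.py 13
```

```text
top endbar (np.float64(47.8), 57) nearbar (np.float64(419.7), 123) side- (np.float64(47.7), 31) side+ (np.float64(47.4), 24) tail (np.float64(435.8), 59) handle (np.float64(435.2), 182) foam+ (np.float64(40.6), 28) foamend (np.float64(40.6), 47)
scene endbar (np.float64(48.1), 41) nearbar (np.float64(241.3), 284) side- (np.float64(441.8), 26) side+ (np.float64(50.2), 20) tail (np.float64(433.9), 30) handle (np.float64(432.3), 140) foam+ (np.float64(42.4), 19) foamend (np.float64(41.8), 28)
```

View pics/scene13c.png

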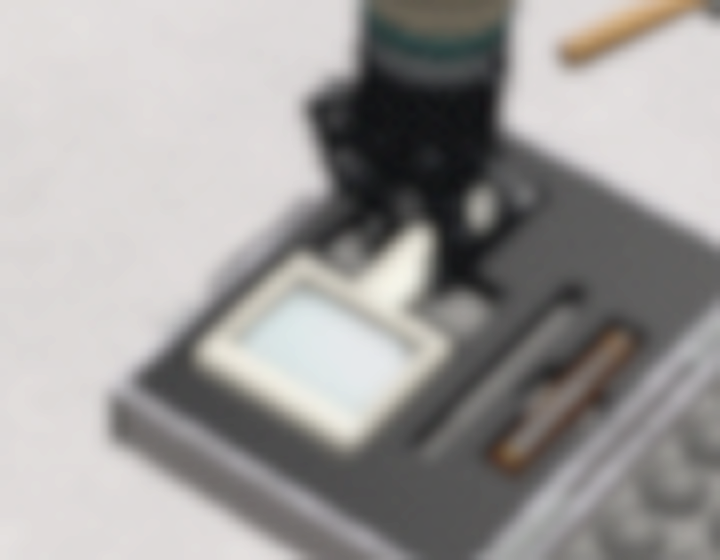

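Request:
drive_tool(
  motion="0 0 0 0 -0.0005 0.004 0; 0 0 0 0 -0.0005 0.004 0; 0 0 0 0 0 0.004 0",
)

```text
clock: 31.52
position: [0.4896, 0.2291, 0.0251]
ee_rot: [0.002, 0.66, 0.751, 0.004]
contact_force: [-10.2, -4.1, 48.1]
width: 0.0279
```

```bash
python3 g.py .489 .2284 .045 7.5 1 0|head -1;python3 look.py 14
```

```text
t 31.52 p [0.4896 0.2291 0.0251] z [ 0.009  0.003 -1.   ] y [0.992 0.129 0.009] F [-10.2  -4.1  48.1] M [-0.79  2.61 -0.14] w 0.0279 q [0.309 0.418 1.872 0.    0.843 0.18 ]
top endbar (np.float64(40.3), 58) nearbar (np.float64(413.7), 129) side- (np.float64(42.9), 31) side+ (np.float64(40.0), 18) tail (np.float64(429.7), 59) handle (np.float64(428.7), 179) foam+ (np.float64(41.1), 30) foamend (np.float64(40.0), 44)
scene endbar (np.float64(41.5), 42) nearbar (np.float64(236.6), 275) side- (np.float64(433.2), 27) side+ (np.float64(43.3), 21) tail (np.float64(428.5), 28) handle (np.float64(426.4), 142) foam+ (np.float64(42.1), 18) foamend (np.float64(41.4), 33)
```

Request:
drive_tool(
  motion="0 0 0 0 0 -0.001 0",
)

```text
clock: 31.75
position: [0.4892, 0.229, 0.0265]
ee_rot: [0.002, 0.66, 0.751, 0.004]
contact_force: [0.8, 0.2, -12.7]
width: 0.0278
```

```bash
python3 g.py .489 .2284 .045 7.5 1 0|head -1
```

```text
t 31.75 p [0.4892 0.229  0.0265] z [ 0.009  0.003 -1.   ] y [0.992 0.129 0.009] F [  0.8   0.2 -12.7] M [ 0.18 -0.07 -0.01] w 0.0278 q [0.309 0.415 1.871 0.    0.845 0.18 ]
```

Request:
drive_tool(
  motion="0 0 0 0 0 0.001 0; 0 0 0 0 0 0.001 0",
)

```text
clock: 32.0
position: [0.4896, 0.229, 0.0255]
ee_rot: [0.003, 0.66, 0.751, 0.004]
contact_force: [-4.1, -0.3, 14.5]
width: 0.0277
```

```bash
python3 g.py .489 .2284 .045 7.5 1 0|head -1
```

```text
t 32.0 p [0.4896 0.229  0.0255] z [ 0.01   0.003 -1.   ] y [0.992 0.129 0.01 ] F [-4.1 -0.3 14.5] M [-0.37  0.83 -0.11] w 0.0277 q [0.309 0.417 1.872 0.    0.842 0.18 ]
```

Request:
drive_tool(
  motion="0 0 0 0 0 0.0015 0; 0 0 0 0 0 0.001 0",
)

```text
clock: 32.25
position: [0.4896, 0.229, 0.0254]
ee_rot: [0.003, 0.66, 0.751, 0.004]
contact_force: [-3.4, -1.4, 9.8]
width: 0.0275
```

```bash
python3 g.py .489 .2284 .045 7.5 1 0|head -1; python3 look.py 15
```

```text
t 32.25 p [0.4896 0.229  0.0254] z [ 0.01   0.003 -1.   ] y [0.992 0.129 0.01 ] F [-3.4 -1.4  9.8] M [-0.32  0.76 -0.09] w 0.0275 q [ 0.309  0.417  1.872 -0.     0.842  0.18 ]
top endbar (np.float64(41.8), 57) nearbar (np.float64(415.4), 128) side- (np.float64(43.8), 31) side+ (np.float64(41.0), 22) tail (np.float64(428.0), 61) handle (np.float64(429.3), 180) foam+ (np.float64(41.1), 30) foamend (np.float64(40.2), 44)
scene endbar (np.float64(41.7), 44) nearbar (np.float64(239.4), 283) side- (np.float64(431.8), 31) side+ (np.float64(46.2), 21) tail (np.float64(429.0), 30) handle (np.float64(427.4), 141) foam+ (np.float64(41.7), 22) foamend (np.float64(41.0), 31)
```

Request:
drive_tool(
  motion="0 0 0 0 0 0 40; 0 0 0 0 0 -0.0005 50; 0 0 0 0 0 -0.001 50; 0 0 0 0 0 -0.01 50; 0 0 0 0 0 -0.02 50; 0 0 0 0 0 -0.03 50; 0 0 0 0 0 -0.03 50; 0 0 0 0 0 0 50",
  newtons=30,
)

```text
clock: 33.35
position: [0.4905, 0.2292, 0.1201]
ee_rot: [0.003, 0.66, 0.752, 0.005]
contact_force: [0.3, -0.2, 0.2]
width: 0.0425
```

```bash
python3 g.py .489 .2284 .045 7.5 1 0|head -1; python3 look.py 16
```

```text
t 33.35 p [0.4905 0.2292 0.1201] z [ 0.012  0.003 -1.   ] y [0.991 0.13  0.012] F [ 0.3 -0.2  0.2] M [ 0.06 -0.04 -0.  ] w 0.0425 q [ 0.309  0.307  1.757 -0.     1.065  0.179]
top endbar (np.float64(40.5), 58) nearbar (np.float64(510.3), 135) side- (np.float64(44.4), 35) side+ (np.float64(40.2), 21) tail (np.float64(523.8), 66) handle (np.float64(523.2), 233) foam+ (np.float64(41.2), 29) foamend (np.float64(41.1), 44)
scene endbar (np.float64(42.1), 43) nearbar (np.float64(328.7), 322) side- (np.float64(45.9), 30) side+ (np.float64(43.2), 22) tail (np.float64(44.7), 55) handle (np.float64(224.1), 175) foam+ (np.float64(41.7), 18) foamend (np.float64(42.6), 34)
```

View pics/scene16c.png

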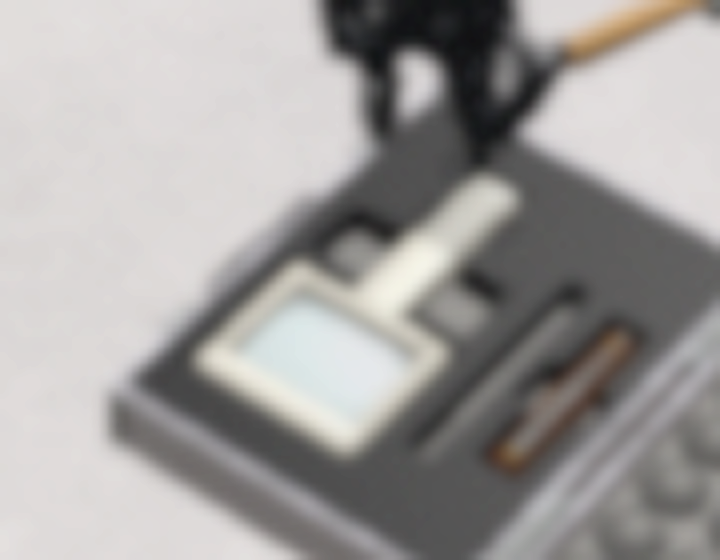

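```bash
cat > pl.py <<'E'
from h import *
import sys
from scipy.optimize import least_squares
def run(t):
  for n in('top','scene'):
    d=np.load(f'{n}{t}.npz')['d']; C=cloud(n,d).reshape(-1,3)*1000; a=np.radians(-82.5);X=np.array([np.cos(a),np.sin(a)]);Y=np.array([-X[1],X[0]]);o=np.array([488.6,230.7])
    L=np.c_[(C[:,:2]-o)@X,(C[:,:2]-o)@Y,C[:,2]]; L=L[(L[:,2]<60)&(L[:,2]>15)]
    def box(x0,x1,y0,y1): return L[(L[:,0]>x0)&(L[:,0]<x1)&(L[:,1]>y0)&(L[:,1]<y1)]
    reg=dict(end=box(105,117,-45,45),near=box(33,40,-45,45),sm=box(45,100,-46,-40),sp=box(45,100,40,46),han=box(-20,28,-11,11),tail=box(-76,-22,-11,11))
    print(n,{k:(round(float(np.median(v[:,2])),1),len(v)) for k,v in reg.items() if len(v)})
    A=np.concatenate([v for v in reg.values()])
    def fitp(Q):
        r=least_squares(lambda c:Q[:,:2]@c[:2]+c[2]-Q[:,2],[0,0,40],loss='soft_l1'); return r.x
    print('  mag plane',fitp(A).round(4))
    F=np.concatenate([box(-80,120,55,70),box(125,135,-45,45),box(-105,-88,-45,45),box(-75,-65,30,50),box(-75,-30,-50,-25)]); c=fitp(F); print('  foam plane',c.round(4),len(F), 'mag-foam at head/-y/+y/tail:',[round(float(np.r_[q,1]@(fitp(A)-c)),1) for q in([110,0],[75,-43],[75,43],[-70,0])])
run(sys.argv[1])
E
python3 pl.py 16; python3 pl.py 14
```

```text
top {'end': (40.6, 77), 'near': (41.3, 48), 'sm': (39.7, 24), 'sp': (40.4, 24), 'han': (40.7, 20), 'tail': (40.2, 2)}
  mag plane [-3.00000e-03  2.80000e-03  4.08497e+01]
  foam plane [ 7.20000e-03 -1.58000e-02  4.01222e+01] 264 mag-foam at head/-y/+y/tail: [-0.4, -0.8, 0.8, 1.4]
scene {'end': (42.0, 56), 'near': (42.2, 28), 'sm': (39.5, 18), 'sp': (41.7, 17), 'han': (41.9, 48), 'tail': (42.1, 49)}
  mag plane [-3.30000e-03  1.06000e-02  4.19953e+01]
  foam plane [ 2.10000e-03 -2.58000e-02  4.14062e+01] 331 mag-foam at head/-y/+y/tail: [-0.0, -1.4, 1.8, 1.0]
top {'end': (40.4, 77), 'near': (39.9, 47), 'sm': (40.1, 23), 'sp': (40.3, 22), 'han': (33.9, 1)}
  mag plane [2.10000e-03 9.20000e-03 4.00792e+01]
  foam plane [-5.70000e-03 -9.00000e-04  4.08661e+01] 250 mag-foam at head/-y/+y/tail: [0.1, -0.6, 0.2, -1.3]
scene {'end': (41.5, 64), 'near': (41.7, 27), 'sm': (43.1, 16), 'sp': (41.9, 16), 'han': (41.9, 35), 'tail': (39.9, 9)}
  mag plane [1.9000e-03 8.0000e-04 4.1504e+01]
  foam plane [-6.5000e-03 -3.7600e-02  4.2149e+01] 288 mag-foam at head/-y/+y/tail: [0.3, -1.7, 1.6, -1.2]
```

```bash
python3 g.py .493 .2035 .075 7.5 4 0
```

```text
t 33.45 p [0.4884 0.2285 0.1175] z [ 0.007  0.002 -1.   ] y [0.992 0.13  0.007] F [-0.5 -0.4 -0.4] M [ 0.   -0.03 -0.02] w 0.0425 q [ 0.309  0.309  1.761 -0.     1.065  0.179]
yang 7.444476667606051
0.1 -0.0 -0.0 -0.0064 0.0002 0.0106 0; 0.1 -0.0 -0.0 -0.0064 0.0003 0.0106 0; 0.1 -0.0 -0.0 -0.0064 0.0003 0.0106 0; 0.1 -0.0 -0.0 -0.0064 0.0003 0.0106 0
max 0.09828851205352276 0.012381751290140627
```

Request:
drive_tool(
  motion="0.1 0 0 -0.006 0 0.008 20; 0.1 0 0 -0.0065 0 0.008 0; 0.1 0 0 -0.0065 0 0.008 0; 0.1 0 0 -0.0065 0 0.006 0; 0 0 0 0 0 0 0; 0 0 0 0 0 0 0",
)

```text
clock: 34.2
position: [0.4893, 0.2, 0.081]
ee_rot: [-0.003, 0.66, 0.751, -0.004]
contact_force: [-0.7, 0.0, 0.6]
width: -0.0
```

```bash
python3 g.py .493 .2035 .045 7.5 3 0
```

```text
t 34.2 p [0.4893 0.2    0.081 ] z [-0.009 -0.002 -1.   ] y [ 0.992  0.129 -0.01 ] F [-0.7  0.   0.6] M [-0.04  0.    0.01] w -0.0 q [2.560e-01 3.420e-01 1.819e+00 1.000e-03 9.900e-01 1.270e-01]
yang 7.388275788041114
-0.2 0.0 -0.0 0.0010 0.0015 0.0120 0; -0.2 0.0 -0.0 0.0010 0.0015 0.0120 0; -0.2 0.0 -0.0 0.0010 0.0014 0.0120 0
max 0.18264167581575452 0.012111622415306226
```

Request:
drive_tool(
  motion="-0.2 0 0 0.001 0.0015 0.009 0; -0.2 0 0 0.001 0.0015 0.01 0; -0.1 0 0 0.001 0.001 0.01 0; 0 0 0 0 0 0.003 0; 0 0 0 0 0 0 0",
)

```text
clock: 34.83
position: [0.493, 0.2044, 0.0468]
ee_rot: [0.0, 0.66, 0.752, -0.0]
contact_force: [-0.1, 0.7, 0.7]
width: -0.0002
```

```bash
python3 g.py .493 .2035 .045 7.5 3 0|head -1
```

```text
t 34.83 p [0.493  0.2044 0.0468] z [ 0. -0. -1.] y [0.992 0.13  0.   ] F [-0.1  0.7  0.7] M [ 0.04 -0.01 -0.03] w -0.0002 q [ 0.263  0.385  1.856 -0.     0.9    0.133]
```

Request:
drive_tool(
  motion="0 0 0 0 0 0.002 0; 0 0 0 0 0 0.0015 0; 0 0 0 0 0 0.0015 0; 0 0 0 0 0 0.0005 0",
)

```text
clock: 35.33
position: [0.4935, 0.2045, 0.0416]
ee_rot: [0.001, 0.66, 0.752, 0.001]
contact_force: [-0.5, -0.3, 0.4]
width: 0.0003
```

```bash
python3 g.py .493 .2035 .045 7.5 3 0|head -1
```

```text
t 35.33 p [0.4935 0.2045 0.0416] z [ 0.002  0.    -1.   ] y [0.992 0.13  0.002] F [-0.5 -0.3  0.4] M [-0.04  0.07  0.04] w 0.0003 q [ 2.630e-01  3.920e-01  1.862e+00 -1.000e-03  8.860e-01  1.330e-01]
```

Request:
drive_tool(
  motion="0 0 0 0 0 0.001 0; 0 0 0 0 0 0.0015 0; 0 0 0 0 0 0.0015 0",
)

```text
clock: 35.7
position: [0.4939, 0.2046, 0.04]
ee_rot: [0.001, 0.66, 0.752, 0.001]
contact_force: [-4.7, -1.4, 15.3]
width: 0.0
```

```bash
python3 g.py .493 .2035 .045 7.5 3 0|head -1
```

```text
t 35.7 p [0.4939 0.2046 0.04  ] z [ 0.003  0.    -1.   ] y [0.992 0.13  0.003] F [-4.7 -1.4 15.3] M [-0.22  0.71  0.01] w 0.0 q [ 2.630e-01  3.940e-01  1.864e+00 -1.000e-03  8.810e-01  1.330e-01]
```

Request:
drive_tool(
  motion="0 0 0 0 -0.0005 -0.008 0; 0 0 0 0 -0.0005 -0.01 0; 0 0 0 0.02 0 -0.002 0; 0 0 0 0.024 0 -0.001 0; 0 0 0 0.018 0 0 0; 0 0 0 0 0 0 0",
)

```text
clock: 36.45
position: [0.4846, 0.2705, 0.0627]
ee_rot: [0.001, 0.66, 0.751, 0.002]
contact_force: [-0.2, -0.0, -0.5]
width: -0.0001
```

```bash
python3 g.py .4842 .27 .042 7.5 3 0
```

```text
t 36.45 p [0.4846 0.2705 0.0627] z [ 0.005  0.002 -1.   ] y [0.992 0.129 0.005] F [-0.2 -0.  -0.5] M [ 0.   -0.   -0.05] w -0.0001 q [ 0.384  0.39   1.795 -0.     0.952  0.254]
yang 7.4271830373656496
0.1 -0.0 -0.0 -0.0002 -0.0002 0.0069 0; 0.1 -0.0 -0.0 -0.0002 -0.0002 0.0069 0; 0.1 -0.0 -0.0 -0.0001 -0.0002 0.0069 0
max 0.09134413678156036 0.006901575019733008
```

Request:
drive_tool(
  motion="0.1 0 0 0 0 0.006 0; 0.1 0 0 0 0 0.006 0; 0.1 0 0 0 0 0.004 0; 0 0 0 0 0 0.0005 0; 0 0 0 0 0 0.0015 0; 0 0 0 0 0 0.0015 0",
)

```text
clock: 37.2
position: [0.4843, 0.2686, 0.041]
ee_rot: [-0.001, 0.66, 0.751, -0.001]
contact_force: [0.1, 0.0, -0.3]
width: 0.0003
```

```bash
python3 g.py .4842 .27 .042 7.5 3 0|head -1
```

```text
t 37.2 p [0.4843 0.2686 0.041 ] z [-0.003 -0.001 -1.   ] y [ 0.992  0.128 -0.003] F [ 0.1  0.  -0.3] M [ 0.01 -0.   -0.  ] w 0.0003 q [3.800e-01 4.180e-01 1.815e+00 1.000e-03 9.110e-01 2.520e-01]
```

No contact yet at 41.0 mm, so the handle is within 1 mm of flush.

Request:
drive_tool(
  motion="0 0 0 0 0 0.001 0; 0 0 0 0 0 0.0015 0; 0 0 0 0 0 0.0015 0",
)

```text
clock: 37.58
position: [0.4844, 0.2686, 0.04]
ee_rot: [-0.001, 0.66, 0.751, -0.001]
contact_force: [-2.6, -1.7, 10.2]
width: -0.0001
```

```bash
python3 g.py .5 .14 .06 7.5 3 0|head -1
```

```text
t 37.58 p [0.4844 0.2686 0.04  ] z [-0.002 -0.    -1.   ] y [ 0.992  0.128 -0.002] F [-2.6 -1.7 10.2] M [-0.26  0.43 -0.05] w -0.0001 q [0.38  0.419 1.817 0.    0.907 0.252]
```

Request:
drive_tool(
  motion="0 0 0 0 0 -0.01 0; 0 0 0 0 0 -0.03 0; 0 0 0 0 0 -0.04 0; 0 0 0 0.02 -0.01 -0.04 0; 0 0 0 0.04 -0.02 -0.03 0; 0 0 0 0.05 -0.03 -0.02 0; 0 0 0 0.05 -0.03 0 0; 0 0 0 0.05 -0.03 0 0; 0 0 0 0.03 -0.02 0 0; 0 0 0 0 0 0 0; 0 0 0 0 0 0 0",
)

```text
clock: 38.95
position: [0.3129, 0.4971, 0.2218]
ee_rot: [-0.0, 0.661, 0.75, 0.005]
contact_force: [0.2, -0.4, -0.7]
width: 0.0002
```

```bash
python3 g.py .5 .14 .06 7.5 3 0|head -1; python3 look.py 17; python3 pl.py 17; python3 - <<'E'
import cv2,numpy as np
a=cv2.imread('pics/scene17.png');cv2.imwrite('pics/f17.png',np.hstack([cv2.resize(cv2.imread('pics/top17c.png'),(400,310)),cv2.resize(cv2.imread('pics/scene17c.png'),(400,310))]))
E
```

```text
t 38.95 p [0.3129 0.4971 0.2218] z [ 0.007  0.008 -1.   ] y [0.992 0.126 0.008] F [ 0.2 -0.4 -0.7] M [-0.04 -0.04 -0.  ] w 0.0002 q [ 0.891  0.294  1.503 -0.     1.335  0.764]
top endbar (np.float64(40.2), 57) nearbar (np.float64(40.2), 44) side- (np.float64(39.8), 19) side+ (np.float64(40.7), 20) tail (np.float64(40.6), 56) handle (np.float64(40.9), 99) foam+ (np.float64(41.6), 29) foamend (np.float64(40.6), 45)
scene endbar (np.float64(41.9), 46) nearbar (np.float64(42.2), 39) side- (np.float64(40.9), 13) side+ (np.float64(42.2), 12) tail (np.float64(41.6), 35) handle (np.float64(41.5), 64) foam+ (np.float64(42.3), 22) foamend (np.float64(41.3), 33)
top {'end': (40.3, 77), 'near': (40.4, 44), 'sm': (40.2, 24), 'sp': (40.4, 23), 'han': (41.0, 75), 'tail': (41.1, 83)}
  mag plane [-4.40000e-03  7.30000e-03  4.07241e+01]
  foam plane [ 3.00000e-03 -8.80000e-03  4.06735e+01] 445 mag-foam at head/-y/+y/tail: [-0.8, -1.2, 0.2, 0.6]
scene {'end': (41.8, 54), 'near': (42.4, 37), 'sm': (40.9, 17), 'sp': (42.2, 14), 'han': (41.2, 49), 'tail': (41.9, 50)}
  mag plane [8.00000e-04 1.23000e-02 4.18251e+01]
  foam plane [-2.10000e-03 -2.24000e-02  4.13392e+01] 349 mag-foam at head/-y/+y/tail: [0.8, -0.8, 2.2, 0.3]
```

View pics/f17.png

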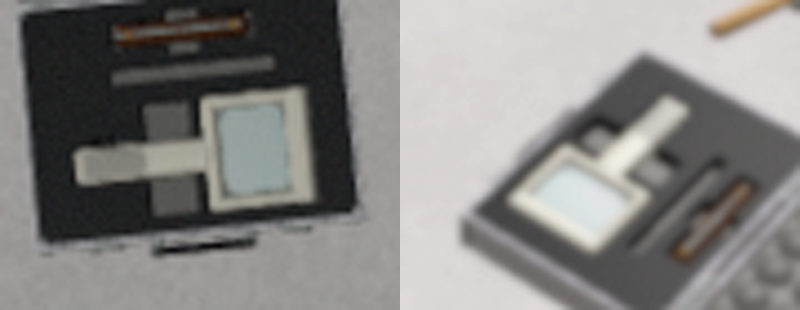

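View pics/scene17.png

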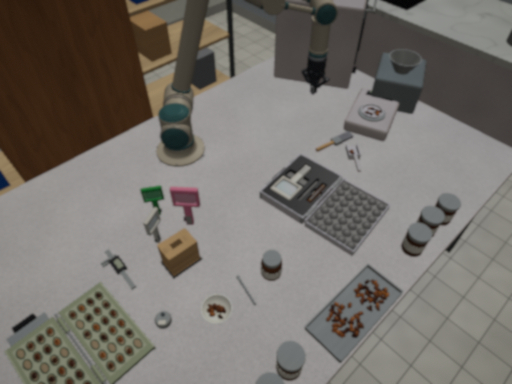

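View pics/top17.png

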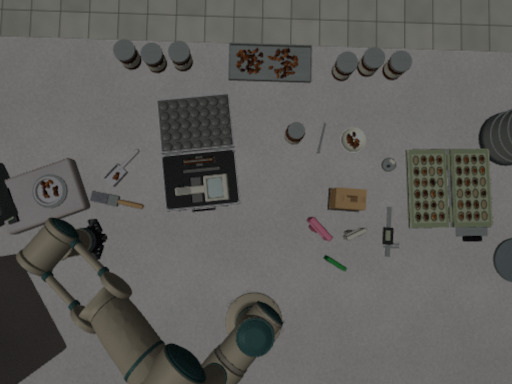

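```bash
python3 -c "
from rig import sign_off; print(sign_off())"
```

```text
the job is handed in; nothing more can be done
None
```

The magnifier is fully home in its own cut-out, lamp side down, and I handed the job in at about 39 s. I lifted it out of the block by its end bar and laid it flat on top of the wooden block. I then re-gripped it by the handle, carried it over and pressed it in past the ribs.

- **Fit:** With the closed fingers on the handle near the frame, the top sat at 40.0 mm under 15 N. Towards the tail it was also 40.0 mm under 10 N, the same as the foam top. I did not press on the head's end bar.
- **Camera check:** Depth shows the head within roughly 1 mm of the foam. One camera suggests the +y side is about 2 mm high, the other does not; I put that down to noise.
- **Force peak:** The push reached 48 N when the magnifier bottomed out (foam limit 60 N). I backed off at once, which pulled it up about 1.4 mm against 13 N, then reseated it at 10 to 15 N.
- **Glass and drops:** Nothing pressed on the glass, and the magnifier was never dropped or toppled.
- **Other items:** In the last pictures the bystanders and look-alikes look unmoved, and the gripper was clear of everything.

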